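# Set up the spice counter display

## Robot

A 7-joint arm with a two-finger parallel gripper is mounted at the origin on the work surface. World frame = base frame: x ahead of the robot, y to its left, z up, the work surface at z = 0. Lengths are in mm, angles in rad, forces in N, time in s.
With the tool pointing down it reaches from about 400 to 925 mm from the base axis. Payload 4.1 kg.
Tool frame: the origin (TCP) lies at the very end of the fingers, on their centre line; the grasp point (between the pads) lies r.grip_depth behind it (r.grip_depth is the distance from the TCP to the grasp point, in mm); z points along the fingers, y is the direction in which the jaws open and shut (so a half turn about z gives the same grasp; the last joint's range is limited). The gripper opens to 85 mm and grips with 20 to 120 N. Pads are 22 mm wide; open, the fingers measure 114 mm over their backs; the gripper's body (76 mm by 85 mm) begins 54 mm behind the grasp point. The pads swing forward as they close: fully open they stand 13 mm farther back than shut.
Start: joints at [1.115, 0.398, 0.045, 1.537, -0.019, 1.207, -0.051], TCP at [227.069, -609.084, 231.347] pointing down, gripper open.
Joint ranges: [-2.82, 2.82], [-0.49, 2.23], [-1.37, 1.46], [0, 2.46], [-1.36, 4.5], [0.23, 2], [-2.94, 2.94]. Speed limits (rad/s): [2.57, 2.57, 3.14, 3.14, 3.14, 3.14, 3.14].

## Interface

Orientations are given as [roll, pitch, yaw] about the fixed x, y, z axes, in that order (R = Rz(yaw) Ry(pitch) Rx(roll)).
In Python, from cell import r gives the robot as it stands.
- The arm moves only by the tool send_rows, never from a script. Its argument "commands" is a list of rows, each a list of 7 numbers: the shift along the tool's x, y, z in mm, then the turn, a rotation vector about the tool's x, y, z in rad, then the finger opening in mm, from 0 to 85.4. In form: [[dx, dy, dz, ax, ay, az, grip], ...]. A call has 1 to 8 rows; each row is the pose to reach, as a shift and turn from the pose measured when the call began, along the tool's axes at that moment; what a row does not reach only later rows make up. A row lasts 1/12 s, in which the tool goes at most 41.7 mm and 7.16 degrees, less where a joint would pass 70% of its speed; a pose out of reach is approached as far as the arm can. A call with a gripper value outside its range is refused whole. The fingers move at their own pace and stop on an object; the grip force is fixed at half the most. Time passes only in rows, so rows that repeat a pose let the fingers close. It gives the time, the measured TCP pose, the force and the opening at its end, in the units of the state.
- r.get_obs(): the state, without advancing time (a new reading comes with each control period).
- r.camera(name): name is "scene" or "top" or "wrist"; returns the picture (480x640x3 uint8, red, green, blue); there is no depth.
- r.camera_info(name): a dict with "K" (3x3 intrinsics, pixels), "R" (3x3) and "t" (3): a world point X has camera coordinates R X + t; the wrist camera has in their place "hand_eye" (4x4, takes a point from camera to tool coordinates, whose origin is the TCP and whose axes are the flange's). Camera axes: x right, y down, z forward; pixel columns grow to the right and rows downward; lengths in mm; the calibration is good to about 2 mm. A picture is of the moment at which its call begins: read the wrist's pose just before it. camera_info takes no time and is no camera call.
- r.hand_in(): hands the job in, once; it reports no verdict.
The state is a dict: "t": time; "qpos": joint angles; "qvel": joint speeds; "joint_efforts": joint torques, N m; "ee_pos": TCP position; "orientation": TCP orientation; "force": force on the tool from outside, world axes, zero at the start; "ft_torque": the same for the moment, N m; "finger_gap": finger opening in mm.
Only numpy, scipy, OpenCV 4.12 (cv2) and the standard library are available. Lean on these libraries where they do the work, as an engineer would, in place of code of your own. Each camera call takes 0.05 s, during which the arm holds its last target.

## Task

Set up the spice display: first stand all the small brass-lidded jars that are about the counter upright on the white shelf board, in one straight side-by-side row along the brass strip, with no more than about two centimetres between neighbours. Then hang every black saddle-shaped label holder over the brass rail beyond the shelf, straddling the bar and square to it. Leave everything else on the counter where it is; if a jar gets knocked out of the row, put it back.

Things in the scene. Friction and masses are not known exactly. Their poses are not given: they have to be found in the camera images.
- display: fixed; origin on the counter under the middle of the shelf, own x away from the robot, y along shelf and rail. White board 130 mm (x) by 360 mm (y), top 30 mm above the counter, flush brass strip along its middle (x = 0). Beyond it, at x = +100 mm, a level brass rail 12 mm in diameter, parallel to y (-175 to +175 mm, a post at each end), its top 100 mm above the counter
- jar1_c (a point): closed spice jar, upright on the counter (or absent: None): cylinder 54 mm in diameter, 48 mm high, fixed brass lid 55 mm in diameter and 10 mm thick above it, low dome, thin 12 mm knob; 80 mm high in all, about 0.2 kg. This point is its centre, 40 mm above its underside; z axis = the jar's axis
- jar2_c (a point): closed spice jar, upright on the counter (or absent: None): cylinder 54 mm in diameter, 48 mm high, fixed brass lid 55 mm in diameter and 10 mm thick above it, low dome, thin 12 mm knob; 80 mm high in all, about 0.2 kg. This point is its centre, 40 mm above its underside; z axis = the jar's axis
- jar3_c (a point): closed spice jar, upright on the counter (or absent: None): cylinder 54 mm in diameter, 48 mm high, fixed brass lid 55 mm in diameter and 10 mm thick above it, low dome, thin 12 mm knob; 80 mm high in all, about 0.2 kg. This point is its centre, 40 mm above its underside; z axis = the jar's axis
- jar4_c (a point): closed spice jar, upright on the counter (or absent: None): cylinder 54 mm in diameter, 48 mm high, fixed brass lid 55 mm in diameter and 10 mm thick above it, low dome, thin 12 mm knob; 80 mm high in all, about 0.2 kg. This point is its centre, 40 mm above its underside; z axis = the jar's axis
- jar5_c (a point): closed spice jar, upright on the counter (or absent: None): cylinder 54 mm in diameter, 48 mm high, fixed brass lid 55 mm in diameter and 10 mm thick above it, low dome, thin 12 mm knob; 80 mm high in all, about 0.2 kg. This point is its centre, 40 mm above its underside; z axis = the jar's axis
- holder1_c (a point): black saddle label holder on its feet (or absent: None): two 4 mm plates, 50 mm wide (own y), inside 24 mm apart at the top, 44 at the feet (own x; outside 52); bridge 60 mm above the feet (underside), 5 thick, 32 long (x). Wooden grip on it, 12 mm thick (x), 36 long (y), 65 to 101 mm above the feet. 0.13 kg. Point: centre line, 50 mm above the feet, z up. Hung, the bridge rests on the bar
- holder2_c (a point): black saddle label holder on its feet (or absent: None): two 4 mm plates, 50 mm wide (own y), inside 24 mm apart at the top, 44 at the feet (own x; outside 52); bridge 60 mm above the feet (underside), 5 thick, 32 long (x). Wooden grip on it, 12 mm thick (x), 36 long (y), 65 to 101 mm above the feet. 0.13 kg. Point: centre line, 50 mm above the feet, z up. Hung, the bridge rests on the bar
- holder3_c (a point): black saddle label holder on its feet (or absent: None): two 4 mm plates, 50 mm wide (own y), inside 24 mm apart at the top, 44 at the feet (own x; outside 52); bridge 60 mm above the feet (underside), 5 thick, 32 long (x). Wooden grip on it, 12 mm thick (x), 36 long (y), 65 to 101 mm above the feet. 0.13 kg. Point: centre line, 50 mm above the feet, z up. Hung, the bridge rests on the bar
- weight: bystander, not to be disturbed: brass scale weight, 42 mm in diameter, 56 mm high, origin under its centre
- tin: bystander, not to be disturbed: plain steel tin, 48 mm in diameter, 50 mm high, origin under its centre
There are look-alikes about, which are no part of the job. What is shaped like the part that bears jar4_c but purple or red is not meant.

How it is judged (in metres and radians):
On the way, in this order (a step that is already met when the one before it is completed fails the run):
1. all jars stand upright in a close straight row along the strip on the shelf, released (x of jar1_c in the frame of display between -0.018 and 0.018 m and y of jar1_c in the frame of display between -0.165 and 0.165 m and z of jar1_c in the frame of display between 0.065 and 0.076 m and angle between each of jar1_c, jar2_c, jar3_c, jar4_c, jar5_c's own z axis and vertical below 0.12 rad and (horizontal distance between jar1_c and jar2_c below 0.084 m or horizontal distance between jar1_c and jar3_c below 0.084 m or horizontal distance between jar1_c and jar4_c below 0.084 m or horizontal distance between jar1_c and jar5_c below 0.084 m) and x of jar2_c in the frame of display between -0.018 and 0.018 m and y of jar2_c in the frame of display between -0.165 and 0.165 m and z of jar2_c in the frame of display between 0.065 and 0.076 m and (horizontal distance between jar2_c and jar1_c below 0.084 m or horizontal distance between jar2_c and jar3_c below 0.084 m or horizontal distance between jar2_c and jar4_c below 0.084 m or horizontal distance between jar2_c and jar5_c below 0.084 m) and x of jar3_c in the frame of display between -0.018 and 0.018 m and y of jar3_c in the frame of display between -0.165 and 0.165 m and z of jar3_c in the frame of display between 0.065 and 0.076 m and (horizontal distance between jar3_c and jar1_c below 0.084 m or horizontal distance between jar3_c and jar2_c below 0.084 m or horizontal distance between jar3_c and jar4_c below 0.084 m or horizontal distance between jar3_c and jar5_c below 0.084 m) and x of jar4_c in the frame of display between -0.018 and 0.018 m and y of jar4_c in the frame of display between -0.165 and 0.165 m and z of jar4_c in the frame of display between 0.065 and 0.076 m and (horizontal distance between jar4_c and jar1_c below 0.084 m or horizontal distance between jar4_c and jar2_c below 0.084 m or horizontal distance between jar4_c and jar3_c below 0.084 m or horizontal distance between jar4_c and jar5_c below 0.084 m) and x of jar5_c in the frame of display between -0.018 and 0.018 m and y of jar5_c in the frame of display between -0.165 and 0.165 m and z of jar5_c in the frame of display between 0.065 and 0.076 m and (horizontal distance between jar5_c and jar1_c below 0.084 m or horizontal distance between jar5_c and jar2_c below 0.084 m or horizontal distance between jar5_c and jar3_c below 0.084 m or horizontal distance between jar5_c and jar4_c below 0.084 m) and (horizontal distance between any of jar1_c, jar2_c and jar3_c below 0.084 m or horizontal distance between any of jar1_c, jar2_c and jar4_c below 0.084 m or horizontal distance between any of jar1_c, jar2_c and jar5_c below 0.084 m) and (horizontal distance between any of jar1_c, jar3_c and jar2_c below 0.084 m or horizontal distance between any of jar1_c, jar3_c and jar4_c below 0.084 m or horizontal distance between any of jar1_c, jar3_c and jar5_c below 0.084 m) and (horizontal distance between any of jar1_c, jar4_c and jar2_c below 0.084 m or horizontal distance between any of jar1_c, jar4_c and jar3_c below 0.084 m or horizontal distance between any of jar1_c, jar4_c and jar5_c below 0.084 m) and (horizontal distance between any of jar1_c, jar5_c and jar2_c below 0.084 m or horizontal distance between any of jar1_c, jar5_c and jar3_c below 0.084 m or horizontal distance between any of jar1_c, jar5_c and jar4_c below 0.084 m) and (horizontal distance between any of jar2_c, jar3_c and jar1_c below 0.084 m or horizontal distance between any of jar2_c, jar3_c and jar4_c below 0.084 m or horizontal distance between any of jar2_c, jar3_c and jar5_c below 0.084 m) and (horizontal distance between any of jar2_c, jar4_c and jar1_c below 0.084 m or horizontal distance between any of jar2_c, jar4_c and jar3_c below 0.084 m or horizontal distance between any of jar2_c, jar4_c and jar5_c below 0.084 m) and (horizontal distance between any of jar2_c, jar5_c and jar1_c below 0.084 m or horizontal distance between any of jar2_c, jar5_c and jar3_c below 0.084 m or horizontal distance between any of jar2_c, jar5_c and jar4_c below 0.084 m) and (horizontal distance between any of jar3_c, jar4_c and jar1_c below 0.084 m or horizontal distance between any of jar3_c, jar4_c and jar2_c below 0.084 m or horizontal distance between any of jar3_c, jar4_c and jar5_c below 0.084 m) and (horizontal distance between any of jar3_c, jar5_c and jar1_c below 0.084 m or horizontal distance between any of jar3_c, jar5_c and jar2_c below 0.084 m or horizontal distance between any of jar3_c, jar5_c and jar4_c below 0.084 m) and (horizontal distance between any of jar4_c, jar5_c and jar1_c below 0.084 m or horizontal distance between any of jar4_c, jar5_c and jar2_c below 0.084 m or horizontal distance between any of jar4_c, jar5_c and jar3_c below 0.084 m) and contact force between each of jar1, jar2, jar3, jar4, jar5 and the fingers below 0.05 N), for 0.2 s.
2. all label holders hang over the rail, released (x of holder1_c in the frame of display between 0.085 and 0.115 m and y of holder1_c in the frame of display between -0.145 and 0.145 m and z of holder1_c in the frame of display between 0.08 and 0.098 m and angle between each of holder1_c, holder2_c, holder3_c's own z axis and vertical below 0.25 rad and angle between the y axis of each of holder1_c, holder2_c, holder3_c and the y axis of display, either way round below 0.25 rad and x of holder2_c in the frame of display between 0.085 and 0.115 m and y of holder2_c in the frame of display between -0.145 and 0.145 m and z of holder2_c in the frame of display between 0.08 and 0.098 m and x of holder3_c in the frame of display between 0.085 and 0.115 m and y of holder3_c in the frame of display between -0.145 and 0.145 m and z of holder3_c in the frame of display between 0.08 and 0.098 m and contact force between each of holder1, holder2, holder3 and the fingers below 0.05 N), for 0.3 s.
At the end, for the whole second after the job is handed in: Each jar upright (0.12 rad) on the shelf, centre within 18 mm of the strip and 84 mm of another jar's centre; each holder hung with its bridge on the rail, a plate each side, upright and square to the bar within 0.25 rad, centre within 145 mm of the rail's middle; all at rest (x of jar1_c in the frame of display between -0.018 and 0.018 m and y of jar1_c in the frame of display between -0.165 and 0.165 m and z of jar1_c in the frame of display between 0.065 and 0.076 m and angle between each of jar1_c, jar2_c, jar3_c, jar4_c, jar5_c's own z axis and vertical below 0.12 rad and (horizontal distance between jar1_c and jar2_c below 0.084 m or horizontal distance between jar1_c and jar3_c below 0.084 m or horizontal distance between jar1_c and jar4_c below 0.084 m or horizontal distance between jar1_c and jar5_c below 0.084 m) and x of jar2_c in the frame of display between -0.018 and 0.018 m and y of jar2_c in the frame of display between -0.165 and 0.165 m and z of jar2_c in the frame of display between 0.065 and 0.076 m and (horizontal distance between jar2_c and jar1_c below 0.084 m or horizontal distance between jar2_c and jar3_c below 0.084 m or horizontal distance between jar2_c and jar4_c below 0.084 m or horizontal distance between jar2_c and jar5_c below 0.084 m) and x of jar3_c in the frame of display between -0.018 and 0.018 m and y of jar3_c in the frame of display between -0.165 and 0.165 m and z of jar3_c in the frame of display between 0.065 and 0.076 m and (horizontal distance between jar3_c and jar1_c below 0.084 m or horizontal distance between jar3_c and jar2_c below 0.084 m or horizontal distance between jar3_c and jar4_c below 0.084 m or horizontal distance between jar3_c and jar5_c below 0.084 m) and x of jar4_c in the frame of display between -0.018 and 0.018 m and y of jar4_c in the frame of display between -0.165 and 0.165 m and z of jar4_c in the frame of display between 0.065 and 0.076 m and (horizontal distance between jar4_c and jar1_c below 0.084 m or horizontal distance between jar4_c and jar2_c below 0.084 m or horizontal distance between jar4_c and jar3_c below 0.084 m or horizontal distance between jar4_c and jar5_c below 0.084 m) and x of jar5_c in the frame of display between -0.018 and 0.018 m and y of jar5_c in the frame of display between -0.165 and 0.165 m and z of jar5_c in the frame of display between 0.065 and 0.076 m and (horizontal distance between jar5_c and jar1_c below 0.084 m or horizontal distance between jar5_c and jar2_c below 0.084 m or horizontal distance between jar5_c and jar3_c below 0.084 m or horizontal distance between jar5_c and jar4_c below 0.084 m) and (horizontal distance between any of jar1_c, jar2_c and jar3_c below 0.084 m or horizontal distance between any of jar1_c, jar2_c and jar4_c below 0.084 m or horizontal distance between any of jar1_c, jar2_c and jar5_c below 0.084 m) and (horizontal distance between any of jar1_c, jar3_c and jar2_c below 0.084 m or horizontal distance between any of jar1_c, jar3_c and jar4_c below 0.084 m or horizontal distance between any of jar1_c, jar3_c and jar5_c below 0.084 m) and (horizontal distance between any of jar1_c, jar4_c and jar2_c below 0.084 m or horizontal distance between any of jar1_c, jar4_c and jar3_c below 0.084 m or horizontal distance between any of jar1_c, jar4_c and jar5_c below 0.084 m) and (horizontal distance between any of jar1_c, jar5_c and jar2_c below 0.084 m or horizontal distance between any of jar1_c, jar5_c and jar3_c below 0.084 m or horizontal distance between any of jar1_c, jar5_c and jar4_c below 0.084 m) and (horizontal distance between any of jar2_c, jar3_c and jar1_c below 0.084 m or horizontal distance between any of jar2_c, jar3_c and jar4_c below 0.084 m or horizontal distance between any of jar2_c, jar3_c and jar5_c below 0.084 m) and (horizontal distance between any of jar2_c, jar4_c and jar1_c below 0.084 m or horizontal distance between any of jar2_c, jar4_c and jar3_c below 0.084 m or horizontal distance between any of jar2_c, jar4_c and jar5_c below 0.084 m) and (horizontal distance between any of jar2_c, jar5_c and jar1_c below 0.084 m or horizontal distance between any of jar2_c, jar5_c and jar3_c below 0.084 m or horizontal distance between any of jar2_c, jar5_c and jar4_c below 0.084 m) and (horizontal distance between any of jar3_c, jar4_c and jar1_c below 0.084 m or horizontal distance between any of jar3_c, jar4_c and jar2_c below 0.084 m or horizontal distance between any of jar3_c, jar4_c and jar5_c below 0.084 m) and (horizontal distance between any of jar3_c, jar5_c and jar1_c below 0.084 m or horizontal distance between any of jar3_c, jar5_c and jar2_c below 0.084 m or horizontal distance between any of jar3_c, jar5_c and jar4_c below 0.084 m) and (horizontal distance between any of jar4_c, jar5_c and jar1_c below 0.084 m or horizontal distance between any of jar4_c, jar5_c and jar2_c below 0.084 m or horizontal distance between any of jar4_c, jar5_c and jar3_c below 0.084 m) and x of holder1_c in the frame of display between 0.085 and 0.115 m and y of holder1_c in the frame of display between -0.145 and 0.145 m and z of holder1_c in the frame of display between 0.08 and 0.098 m and angle between each of holder1_c, holder2_c, holder3_c's own z axis and vertical below 0.25 rad and angle between the y axis of each of holder1_c, holder2_c, holder3_c and the y axis of display, either way round below 0.25 rad and x of holder2_c in the frame of display between 0.085 and 0.115 m and y of holder2_c in the frame of display between -0.145 and 0.145 m and z of holder2_c in the frame of display between 0.08 and 0.098 m and x of holder3_c in the frame of display between 0.085 and 0.115 m and y of holder3_c in the frame of display between -0.145 and 0.145 m and z of holder3_c in the frame of display between 0.08 and 0.098 m and linear speed of each of jar1, jar2, jar3, jar4, jar5, holder1, holder2, holder3 below 0.03 m/s); the robot touches nothing.
It fails at once if another thing on the counter is pushed more than 40 mm from its place (distance of any of weight, tin from where it was at the start of the episode above 0.04 m).
Of jar1, jar2, jar3, jar4, jar5 only 4 to 5 are there at a start; the rules pass over those that are not, and their reading is None.
Of holder1, holder2, holder3 only 2 to 3 are there at a start; the rules pass over those that are not, and their reading is None.
At some moment in a run one of jar1, jar2, jar3, jar4, jar5 may be knocked a few centimetres aside while the robot is not near it.
It also fails if it takes over 210 s, if anything falls off the work surface, if the arm or the gripper's body presses on something with over 40 N, if the wrist force passes 120 N, or if a joint passes its speed limit or range.

## Working session

There is one attempt and no reset: what is moved stays moved. The work goes in short steps, Python scripts to look and compute and a tool call to move; the robot and the scene stay as the last step left them, time stands still between calls to the robot, and variables do not carry over. Pictures are saved under pics/ and viewed, and the job is handed in when it is done.

Besides the shell and the picture viewer there is one more tool, called after ">>>" as name(argument=value, ...), one argument or row to a line, values as JSON. send_rows: Moves the arm, as the interface text tells. Its arguments: {"type":"object","properties":{"commands":{"type":"array"}},"required":["commands"]}

```bash
mkdir -p pics; ls; python3 - <<'E'
from cell import r
import cv2
o=r.get_obs();print({k:(v if not hasattr(v,'round') else v.round(3)) if True else 0 for k,v in o.items()}, r.grip_depth)
for n in ['scene','top','wrist']:
    cv2.imwrite(f'pics/{n}0.png',r.camera(n)[:,:,::-1]);print(n,r.camera_info(n))
E
```

```text
pics
{'t': 0.0, 'qpos': array([ 1.115,  0.399,  0.045,  1.538, -0.019,  1.207, -0.051]), 'qvel': array([-0.001, -0.   ,  0.   ,  0.002, -0.001, -0.001,  0.001]), 'joint_efforts': array([ 1.0000e-03, -4.7512e+01,  1.3650e+00, -2.5422e+01,  1.2000e-02,
        9.0000e-03, -0.0000e+00]), 'ee_pos': array([ 226.833, -608.473,  230.278]), 'orientation': array([-3.14 ,  0.   ,  0.357]), 'force': array([0.849, 0.092, 0.189]), 'ft_torque': array([-0.01 ,  0.038,  0.022]), 'finger_gap': 85.04712508179341} 18.700000000000003
scene {'K': array([[535.46856424,   0.        , 320.44031816],
       [  0.        , 535.46856424, 247.66430317],
       [  0.        ,   0.        ,   1.        ]]), 'R': array([[ 0.70899625,  0.70514384, -0.0098226 ],
       [ 0.53510043, -0.54699181, -0.64379149],
       [-0.45933849,  0.45118968, -0.76513791]]), 't': array([-382.36017268, -199.93693899, 1321.85547915])}
top {'K': array([[461.28773307,   0.        , 319.07439672],
       [  0.        , 461.28773307, 244.56138142],
       [  0.        ,   0.        ,   1.        ]]), 'R': array([[ 0.02284564, -0.99957013,  0.01837493],
       [-0.9808024 , -0.0259695 , -0.19326728],
       [ 0.19366139, -0.01360686, -0.98097407]]), 't': array([ 39.38023674, 493.81627246, 828.24352659])}
wrist {'K': array([[365.84680374,   0.        , 323.57333687],
       [  0.        , 365.84680374, 235.08382013],
       [  0.        ,   0.        ,   1.        ]]), 'hand_eye': array([[ 1.16391571e-04, -9.56150791e-01, -2.92874806e-01,
         7.29538898e+01],
       [ 9.99999114e-01, -2.77176949e-04,  1.30231218e-03,
        -1.16273615e-01],
       [-1.32638496e-03, -2.92874698e-01,  9.56149911e-01,
        -1.43321404e+02],
       [ 0.00000000e+00,  0.00000000e+00,  0.00000000e+00,
         1.00000000e+00]])}
```

View pics/scene0.png

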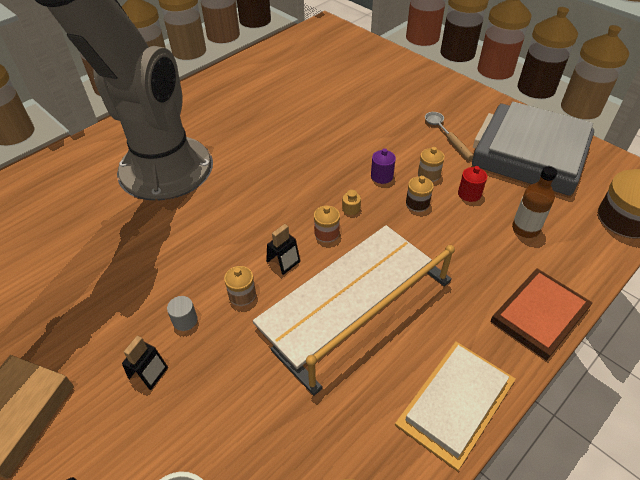

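View pics/top0.png

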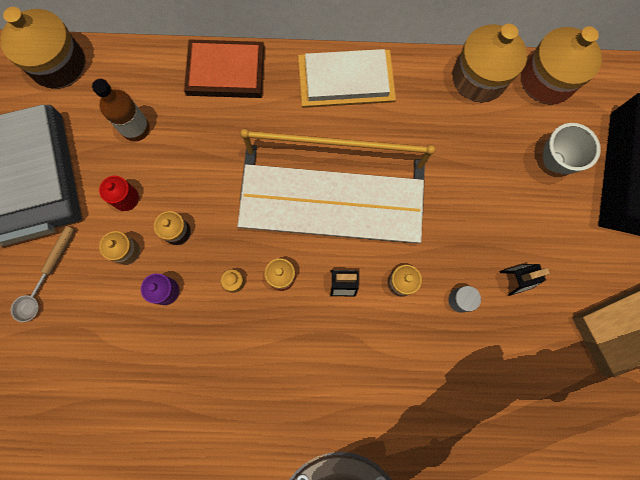

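View pics/wrist0.png

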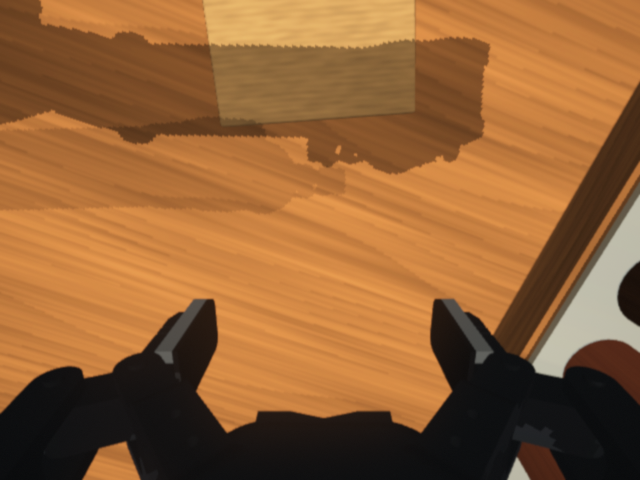

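```bash
cat > h.py <<'E'
import numpy as np, cv2
from cell import r
def cam(n):
    i=r.camera_info(n)
    if n!='wrist': return i['K'],i['R'],i['t']
    from scipy.spatial.transform import Rotation as Ro
    o=r.get_obs(); T=np.eye(4);T[:3,:3]=Ro.from_euler('xyz',o['orientation']).as_matrix();T[:3,3]=o['ee_pos']
    M=np.linalg.inv(T@i['hand_eye']); return i['K'],M[:3,:3],M[:3,3]
def ray(c,uv):
    K,R,t=c; d=R.T@np.linalg.solve(K,[uv[0],uv[1],1.]); return -R.T@t,d
def onz(c,uv,z):
    o,d=ray(c,uv); return o+d*(z-o[2])/d[2]
def tri(c1,u1,c2,u2):
    o1,d1=ray(c1,u1);o2,d2=ray(c2,u2)
    s=np.linalg.lstsq(np.c_[d1,-d2],o2-o1,rcond=None)[0]
    p,q=o1+d1*s[0],o2+d2*s[1]; return (p+q)/2,np.linalg.norm(p-q)
def proj(c,X):
    K,R,t=c; v=K@(R@np.asarray(X)+t); return v[:2]/v[2]
E
python3 - <<'E'
import cv2,numpy as np
a=cv2.imread('pics/top0.png');b=cv2.imread('pics/scene0.png')
A=cv2.resize(a[190:320,95:335],None,fx=3.3,fy=3.3,interpolation=cv2.INTER_CUBIC);cv2.imwrite('pics/c1.png',A)
A=cv2.resize(a[190:320,320:560],None,fx=3.3,fy=3.3,interpolation=cv2.INTER_CUBIC);cv2.imwrite('pics/c2.png',A)
A=cv2.resize(b[140:300,310:500],None,fx=3.7,fy=3.7,interpolation=cv2.INTER_CUBIC);cv2.imwrite('pics/c3.png',A)
A=cv2.resize(b[215:400,110:310],None,fx=3.2,fy=3.2,interpolation=cv2.INTER_CUBIC);cv2.imwrite('pics/c4.png',A)
A=cv2.resize(a[120:250,230:440],None,fx=3.8,fy=3.8,interpolation=cv2.INTER_CUBIC);cv2.imwrite('pics/c5.png',A)
E
```

```text
(no output)
```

View pics/c1.png

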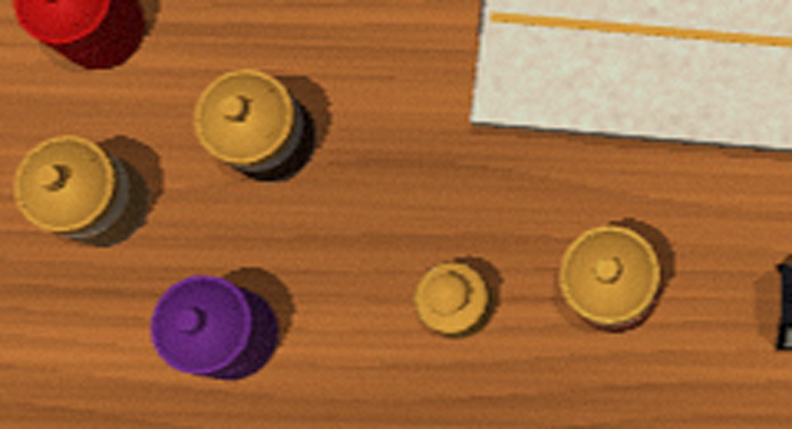

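View pics/c2.png

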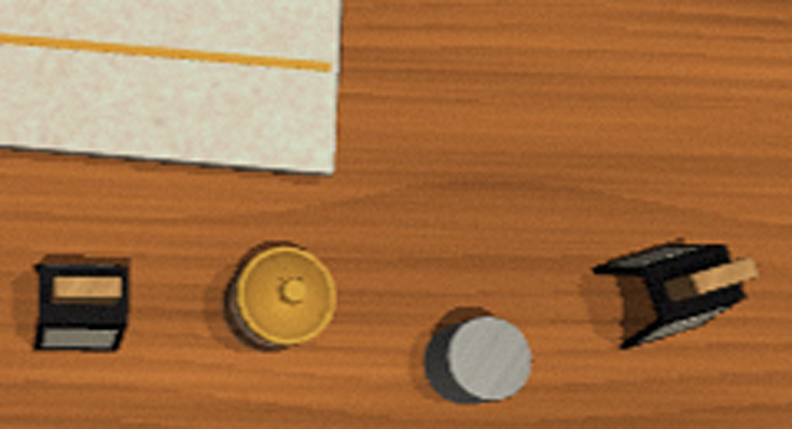

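View pics/c3.png

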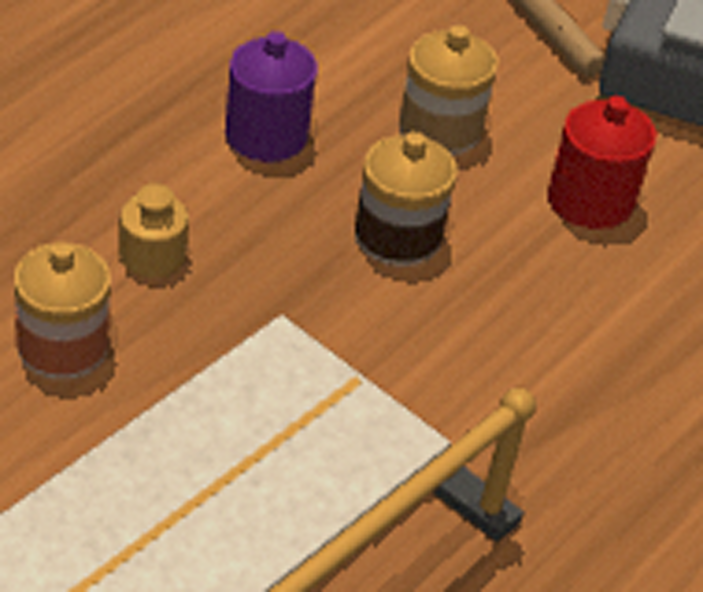

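View pics/c4.png

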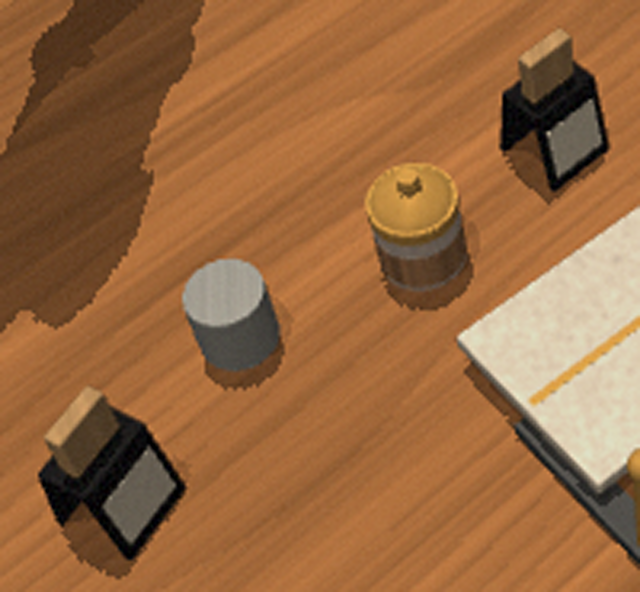

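View pics/c5.png

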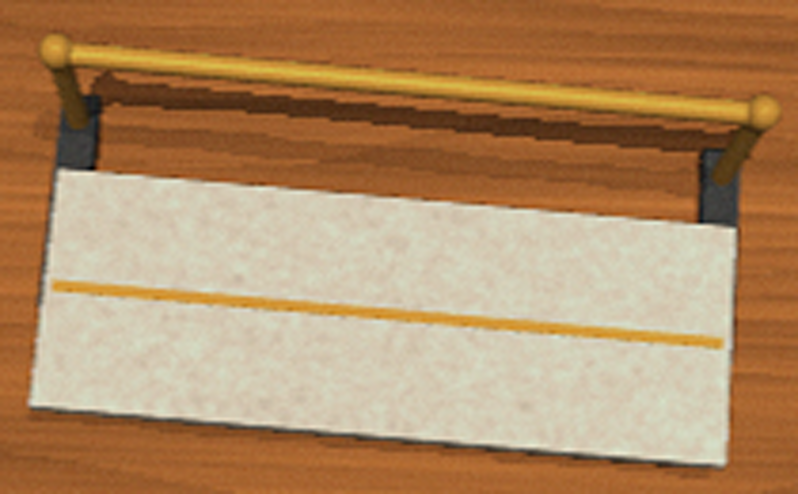

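```bash
python3 - <<'E'
from h import *
np.set_printoptions(precision=1,suppress=True)
T,S=cam('top'),cam('scene')
print('camT',-T[1].T@T[2])
f=lambda o,s,p:(np.array(p)/s+np.array(o))
c1=lambda *p:f((95,190),3.3,p); c2=lambda *p:f((320,190),3.3,p); c3=lambda *p:f((310,140),3.7,p); c4=lambda *p:f((110,215),3.2,p); c5=lambda *p:f((230,120),3.8,p)
for n,u,v in [('A',c1(236,105),c3(414,142)),('B',c1(55,174),c3(457,35)),('C',c1(607,267),c3(61,249)),('D',c2(292,289),c4(409,184))]:
    p,e=tri(T,u,S,v);print(n,'knob tri',p,e,'top z76',onz(T,u,76)[:2])
im=cv2.imread('pics/top0.png');hsv=cv2.cvtColor(im,cv2.COLOR_BGR2HSV)
for n,(x,y) in dict(A=(170,226),B=(116,246),C=(280,273),D=(405,279),W=(232,280)).items():
    w=im[y-24:y+24,x-24:x+24].astype(int); h=hsv[y-24:y+24,x-24:x+24].astype(int)
    m=((h[...,0]>=17)&(h[...,0]<30)&(h[...,1]>110)&(h[...,2]>90)).astype(np.uint8)
    m=cv2.morphologyEx(m,cv2.MORPH_CLOSE,np.ones((5,5)))
    k,l,st,ce=cv2.connectedComponentsWithStats(m);i=1+st[1:,4].argmax()
    cs=max(cv2.findContours((l==i).astype(np.uint8),0,1)[0],key=cv2.contourArea);e=cv2.fitEllipse(cs)
    c=np.array(e[0])+[x-24+0.5-.5,y-24]; print(n,'lid px',c,e[1],'xy',onz(T,c,57)[:2])
cor=[onz(T,c5(*p),30) for p in [(57,169),(736,227),(725,466),(30,407)]]
for p in cor:print('cor',p)
print(np.linalg.norm(cor[0]-cor[1]),np.linalg.norm(cor[1]-cor[2]))
ctr=sum(cor)/4; d=cor[0]+cor[3]-cor[1]-cor[2]; yaw=np.arctan2(-d[0],d[1]);print('ctr',ctr,'yaw',yaw)
a,b=onz(T,c5(52,287),30),onz(T,c5(722,343),30);print('strip',(a+b)/2,np.arctan2(-(a-b)[0],(a-b)[1]),np.linalg.norm(a-b))
# scene corners
sc=[onz(S,p,30) for p in [(386.5,226),(432,262),(300,364),(255,325)]]
for p in sc:print('scor',p)
a,b=onz(T,c5(55,50),94),onz(T,c5(763,110),94);print('rail',a,b,(a+b)/2,np.arctan2(-(a-b)[0],(a-b)[1]),np.linalg.norm(a-b))
print('H1 grip', onz(T,c2(55,277),101),onz(T,c2(122,277),101),onz(T,c2(122,298),101))
print('H2 grip', onz(T,c2(692,277),101),onz(T,c2(756,262),101),onz(T,c2(758,273),101))
print('W,tin',onz(T,c2(489,358),50), onz(T,c1(440,290),56))
E
```

```text
camT [323.   63.5 907.2]
A knob tri [522.3 333.9  76. ] 0.3310897172555706 top z76 [522.4 334.1]
B knob tri [480.7 430.3  75.7] 0.3204868238678889 top z76 [480.5 430. ]
C knob tri [436.  123.2  78.1] 0.5829518140003505 top z76 [436.5 123.6]
D knob tri [ 431.  -113.1   70.4] 0.027787064427238082 top z76 [ 430.3 -112. ]
A lid px [168.5 224.9] (27.346515655517578, 29.4665470123291) xy [521.  336.1]
B lid px [114.2 245.2] (27.23930549621582, 29.9479923248291) xy [479.5 433.3]
C lid px [279.4 272.9] (28.88755226135254, 29.292530059814453) xy [435.5 124. ]
D lid px [406.1 279.3] (28.792585372924805, 29.6259822845459) xy [ 429.5 -111.6]
W lid px [231.3 279.8] (20.409921646118164, 21.40831756591797) xy [420.3 212.1]
cor [655.6 203.2  30. ]
cor [ 634.  -155.1   30. ]
cor [ 505.3 -146.7   30. ]
cor [526.7 210.1  30. ]
358.98948641287654 129.01087999190108
ctr [580.4  27.9  30. ] yaw -0.05993365309096145
strip [580.7  27.9  30. ] -0.05830635955463117 349.39851272330577
scor [534.  206.4  30. ]
scor [663.5 195.3  30. ]
scor [ 637.9 -149.5   30. ]
scor [ 520.9 -152.8   30. ]
rail [693.4 197.3  94. ] [ 672.6 -153.9   94. ] [683.   21.7  94. ] -0.05920928082173437 351.8614612824847
H1 grip [430.3  20.1 101. ] [431.2 -15.7 101. ] [420.  -15.8 101. ]
H2 grip [ 439.  -322.6  101. ] [ 448. -358.  101.] [ 442.  -358.6  101. ]
W,tin [ 397.3 -228.5   50. ] [423.9 217.9  56. ]
```

```bash
cat >> h.py <<'E'
from scipy.spatial.transform import Rotation as Ro
np.set_printoptions(precision=2,suppress=True)
O=np.array([580.5,28.]);YAW=-0.06
def disp(x,y):
    c,s=np.cos(YAW),np.sin(YAW); return O+[c*x-s*y,s*x+c*y]
def rel(x,y,z,psi):
    o=r.get_obs();R0=Ro.from_euler('xyz',o['orientation'])
    R1=Ro.from_euler('xyz',[np.pi,0,psi])
    s=R0.inv().apply(np.array([x,y,z])-o['ee_pos']);w=(R0.inv()*R1).as_rotvec()
    print('t %.2f'%o['t'],o['ee_pos'],o['orientation'],'gap %.1f'%o['finger_gap'],'F',o['force'])
    print('REL',s.round(1),w.round(3)); return s,w
E
cat > m.py <<'E'
import sys
from h import *
a=[float(v) for v in sys.argv[1:]]
rel(*a)
E
python3 -c "
from h import *
T=cam('top')
print('red',onz(T,(115,188),60),'purple',onz(T,(156,288),60))
for y in (-102,-34,34,102):print(y,disp(0,y))"
python3 m.py 429.5 -112 180 1.571
```

```text
red [589.65 442.38  60.  ] purple [401.57 347.62  60.  ]
-102 [574.38 -73.82]
-34 [578.46  -5.94]
34 [582.54  61.94]
102 [586.62 129.82]
t 0.15 [ 226.91 -608.6   230.49] [-3.14  0.    0.36] gap 85.2 F [-0.5   0.84  0.34]
REL [ 363.3 -394.4   51. ] [-0.   -0.   -1.21]
```

>>> send_rows(
  commands=[
    [363,-394,30,0,0,-1.21,80],
    [363,-394,30,0,0,-1.21,80],
    [363,-394,30,0,0,-1.21,80],
    [363,-394,30,0,0,-1.21,80],
    [363,-394,30,0,0,-1.21,80],
    [363,-394,30,0,0,-1.21,80],
    [363,-394,30,0,0,-1.21,80],
    [363,-394,30,0,0,-1.21,80],
  ],
)

```text
t: 0.82
ee_pos: [352.7, -298.9, 212.4]
orientation: [-3.141, -0.001, 1.363]
force: [1.6, -0.6, -0.6]
finger_gap: 79.9
```

```bash
python3 m.py 429.5 -112 180 1.571
```

```text
t 0.82 [ 352.75 -298.86  212.37] [-3.14 -0.    1.36] gap 79.9 F [ 1.56 -0.59 -0.58]
REL [198.7  36.5  32.5] [-0.   -0.   -0.21]
```

>>> send_rows(
  commands=[
    [199,36,32,0,0,-0.21,75],
    [199,36,32,0,0,-0.21,75],
    [199,36,32,0,0,-0.21,75],
    [199,36,32,0,0,-0.21,75],
    [199,36,32,0,0,-0.21,75],
    [199,36,32,0,0,-0.21,75],
    [199,36,32,0,0,-0.21,75],
  ],
)

```text
t: 1.4
ee_pos: [429.3, -109.3, 180.2]
orientation: [-3.14, -0.001, 1.579]
force: [-0.6, -1.4, 0.0]
finger_gap: 74.9
```

```bash
python3 m.py 429.5 -112 22 1.571; python3 -c "
from h import *
im=r.camera('wrist');cv2.imwrite('pics/w1.png',im[:,:,::-1])"
```

```text
t 1.40 [ 429.34 -109.28  180.2 ] [-3.14 -0.    1.58] gap 74.9 F [-0.6  -1.43  0.05]
REL [ -2.9   0.3 158.2] [-0.   -0.    0.01]
```

View pics/w1.png

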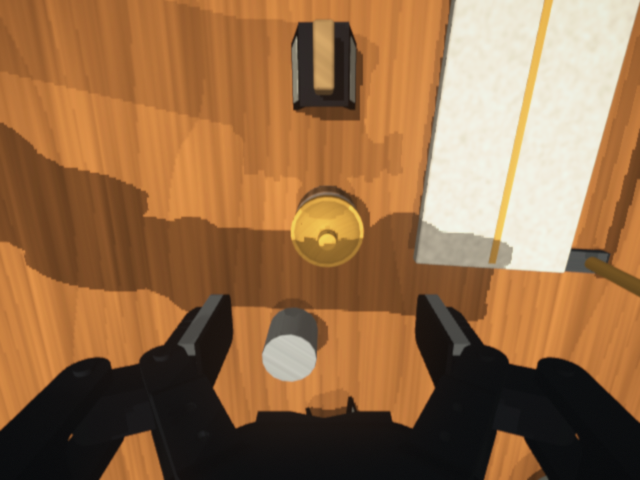

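```bash
python3 -c "
from h import *
c=cam('wrist');print(onz(c,(327,231),57),'knob',onz(c,(328,239),78),'h1grip top',onz(c,(323,24),101),onz(c,(324,92),101),'strip',onz(c,(548,0),30),onz(c,(494,262),30))
print(proj(c,(429.5,-112,57)))"
```

```text
[ 429.75 -115.78   57.  ] knob [ 430.32 -115.48   78.  ] h1grip top [426.44  13.83 101.  ] [427.12 -20.52 101.  ] strip [583.69  45.67  30.  ] [ 573.39 -150.75   30.  ]
[326.7  226.21]
```

```bash
python3 -c "
from h import *
for k in range(2):
  c=cam('wrist');im=r.camera('wrist');o=r.get_obs();print(o['ee_pos'],o['qvel'])
h=cv2.cvtColor(im,cv2.COLOR_RGB2HSV);m=((h[...,0]>=20)&(h[...,0]<32)&(h[...,1]>110)).astype(np.uint8);m[:,400:]=0;m[320:]=0
m=cv2.morphologyEx(m,cv2.MORPH_OPEN,np.ones((5,5)))
k,l,st,ce=cv2.connectedComponentsWithStats(m);print(st,ce)
cv2.imwrite('pics/w2.png',im[:,:,::-1])
for i in range(1,k): print(onz(c,ce[i],57))
"
```

```text
[ 428.64 -112.47  180.39] [ 0.02 -0.    0.02 -0.   -0.    0.   -0.  ]
[ 428.54 -113.03  180.45] [ 0.01 -0.    0.01  0.   -0.   -0.   -0.01]
[[     0      0    640    480 306561]
 [   302    216     25     21    360]
 [   331    218     11      8     67]
 [   319    229     18     15    212]] [[319.5  239.52]
 [311.93 225.98]
 [335.91 221.3 ]
 [327.6  235.86]]
[ 418.14 -113.06   57.  ]
[ 436.25 -109.37   57.  ]
[ 430.03 -120.87   57.  ]
```

```bash
python3 m.py 429.5 -113.5 22 1.571; python3 -c "
import cv2
a=cv2.imread('pics/w2.png');cv2.imwrite('pics/w2c.png',cv2.resize(a[0:300,230:450],None,fx=2,fy=2))"
```

```text
t 1.55 [ 428.54 -113.03  180.45] [-3.14 -0.    1.57] gap 75.2 F [ 0.12 -1.05  0.28]
REL [ -0.5   1.1 158.4] [-0. -0. -0.]
```

View pics/w2c.png

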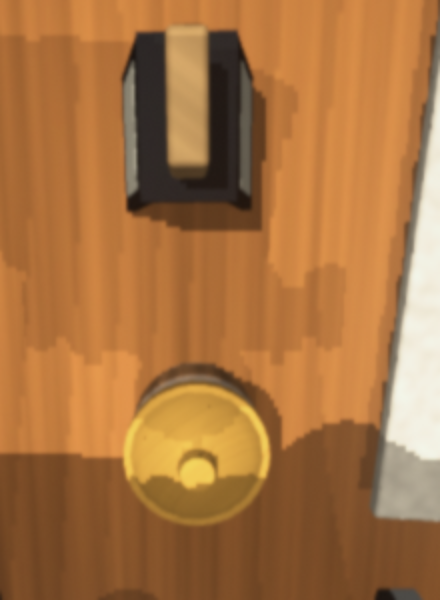

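>>> send_rows(
  commands=[
    [-1,1,40,0,0,0,75],
    [-1,1,80,0,0,0,75],
    [-1,1,110,0,0,0,75],
    [-1,1,135,0,0,0,75],
    [-1,1,150,0,0,0,75],
    [-1,1,158,0,0,0,75],
    [-1,1,158,0,0,0,75],
  ],
)

```text
t: 2.13
ee_pos: [427.8, -115.1, 21.0]
orientation: [-3.137, -0.001, 1.568]
force: [-0.2, 0.5, -0.1]
finger_gap: 74.9
```

>>> send_rows(
  commands=[
    [0,0,0,0,0,0,45],
    [0,0,0,0,0,0,45],
    [0,0,0,0,0,0,45],
    [0,0,0,0,0,0,45],
    [0,0,0,0,0,0,45],
    [0,0,0,0,0,0,45],
  ],
)

```text
t: 2.63
ee_pos: [429.2, -116.1, 22.4]
orientation: [-3.14, 0.001, 1.567]
force: [0.1, -1.6, 7.8]
finger_gap: 53.3
```

```bash
python3 m.py 429.5 -113.5 140 1.511
```

```text
t 2.63 [ 429.21 -116.09   22.42] [-3.14  0.    1.57] gap 53.3 F [ 0.11 -1.55  7.8 ]
REL [   2.5    0.1 -117.6] [-0.    0.    0.06]
```

>>> send_rows(
  commands=[
    [0,0,-30,0,0,0,45],
    [0,0,-70,0,0,0,45],
    [0,0,-70,0,0,0,45],
    [0,0,-70,0,0,0,45],
  ],
)

```text
t: 2.97
ee_pos: [430.9, -116.4, 94.4]
orientation: [3.138, 0.003, 1.567]
force: [-0.0, -0.6, -1.5]
finger_gap: 53.1
```

```bash
python3 m.py 574.4 -73.8 80 1.511; python3 -c "
from h import *
cv2.imwrite('pics/t2.png',r.camera('scene')[200:400,100:460,::-1])"
```

```text
t 2.97 [ 430.93 -116.43   94.42] [3.14 0.   1.57] gap 53.1 F [-0.02 -0.64 -1.52]
REL [ 43.3 143.2  14.8] [0.   0.   0.06]
```

View pics/t2.png

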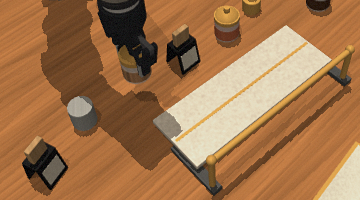

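>>> send_rows(
  commands=[
    [11,36,4,0,0,0.03,45],
    [22,72,4,0,0,0.06,45],
    [33,108,4,0,0,0.06,45],
    [40,132,4,0,0,0.06,45],
    [43,143,6,0,0,0.06,45],
    [43,143,10,0,0,0.06,45],
    [43,143,14,0,0,0.06,45],
    [43,143,14,0,0,0.06,45],
  ],
)

```text
t: 3.68
ee_pos: [568.6, -74.6, 76.1]
orientation: [-3.135, 0.003, 1.506]
force: [0.5, -0.7, -2.0]
finger_gap: 53.4
```

```bash
python3 m.py 574.4 -73.8 53 1.511
```

```text
t 3.68 [568.64 -74.64  76.15] [-3.13  0.    1.51] gap 53.4 F [ 0.46 -0.66 -1.96]
REL [ 1.3  5.9 23.1] [-0.01  0.   -0.01]
```

>>> send_rows(
  commands=[
    [1,6,8,0,0,0,45],
    [1,6,16,0,0,0,45],
    [1,6,20,0,0,0,45],
    [1,6,22,0,0,0,45],
    [1,6,23,0,0,0,45],
    [1,6,23,0,0,0,45],
    [1,6,23,0,0,0,45],
    [1,6,23,0,0,0,45],
  ],
)

```text
t: 4.35
ee_pos: [575.0, -74.0, 53.5]
orientation: [-3.136, 0.002, 1.506]
force: [0.2, -0.6, -1.5]
finger_gap: 53.6
```

```bash
python3 m.py 574.4 -73.8 53 1.511
```

```text
t 4.35 [575.02 -74.02  53.46] [-3.14  0.    1.51] gap 53.6 F [ 0.23 -0.58 -1.52]
REL [ 0.2 -0.6  0.5] [-0.01  0.   -0.01]
```

>>> send_rows(
  commands=[
    [0,-0.5,1,0,0,0,45],
    [0,-0.5,1,0,0,0,45],
    [0,-0.5,2,0,0,0,45],
    [0,-0.5,2,0,0,0,45],
  ],
)

```text
t: 4.68
ee_pos: [574.9, -74.0, 52.6]
orientation: [-3.136, 0.003, 1.506]
force: [-2.5, -0.0, 5.8]
finger_gap: 53.6
```

Contact with the board; release and rise.

>>> send_rows(
  commands=[
    [0,0,0,0,0,0,75],
    [0,0,0,0,0,0,75],
    [0,0,0,0,0,0,75],
    [0,0,0,0,0,0,75],
    [0,0,-30,0,0,0,75],
    [0,0,-70,0,0,0,75],
    [0,0,-100,0,0,0,75],
    [0,0,-100,0,0,0,75],
  ],
)

```text
t: 5.35
ee_pos: [580.2, -73.6, 159.3]
orientation: [3.134, 0.003, 1.506]
force: [0.8, 0.5, 0.1]
finger_gap: 75.1
```

```bash
python3 m.py 435.5 122 150 1.571; python3 -c "
from h import *
c=cam('wrist');im=r.camera('wrist');cv2.imwrite('pics/w3.png',im[:,:,::-1]);print(proj(c,(574.4,-73.8,87)))
cv2.imwrite('pics/s3.png',r.camera('scene')[:,:,::-1])
cv2.imwrite('pics/t3.png',r.camera('top')[:,:,::-1])"
```

```text
t 5.35 [580.21 -73.58 159.32] [3.13 0.   1.51] gap 75.1 F [0.75 0.51 0.05]
REL [ 185.8 -157.1    7.6] [ 0.01  0.   -0.07]
[315.75 247.5 ]
```

View pics/w3.png

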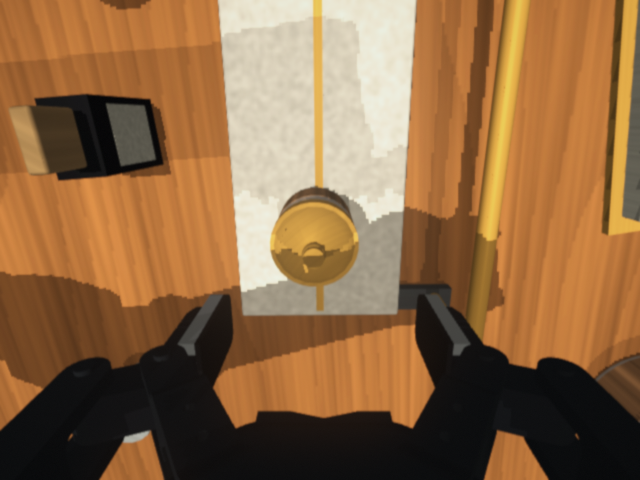

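View pics/s3.png

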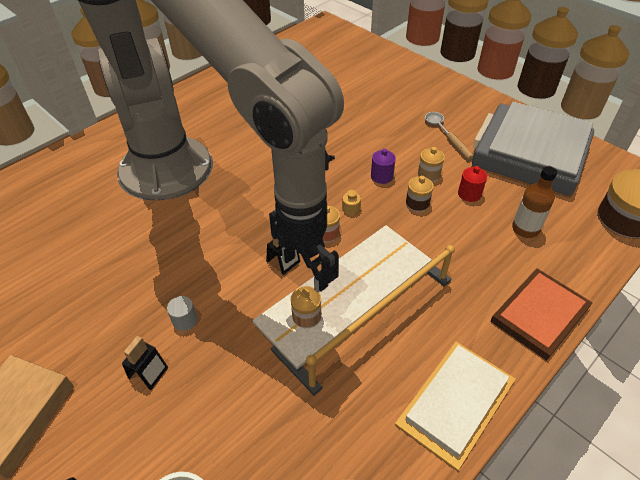

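>>> send_rows(
  commands=[
    [186,-157,7,0,0,-0.07,75],
    [186,-157,7,0,0,-0.07,75],
    [186,-157,7,0,0,-0.07,75],
    [186,-157,7,0,0,-0.07,75],
    [186,-157,7,0,0,-0.07,75],
    [186,-157,7,0,0,-0.07,75],
    [186,-157,7,0,0,-0.07,75],
    [186,-157,7,0,0,-0.07,75],
  ],
)

```text
t: 6.17
ee_pos: [428.3, 123.0, 144.5]
orientation: [-3.133, 0.004, 1.581]
force: [0.2, 0.0, -0.6]
finger_gap: 75.0
```

```bash
python3 m.py 435.5 121 22 1.571; python3 -c "
from h import *
c=cam('wrist');im=r.camera('wrist');cv2.imwrite('pics/w4.png',im[:,:,::-1]);print(proj(c,(435.5,121,57)))
"
```

```text
t 6.17 [428.32 122.99 144.47] [-3.13  0.    1.58] gap 75.0 F [ 0.24  0.03 -0.58]
REL [ -1.6   8.2 122.4] [-0.01  0.    0.01]
[337.75 242.23]
```

View pics/w4.png

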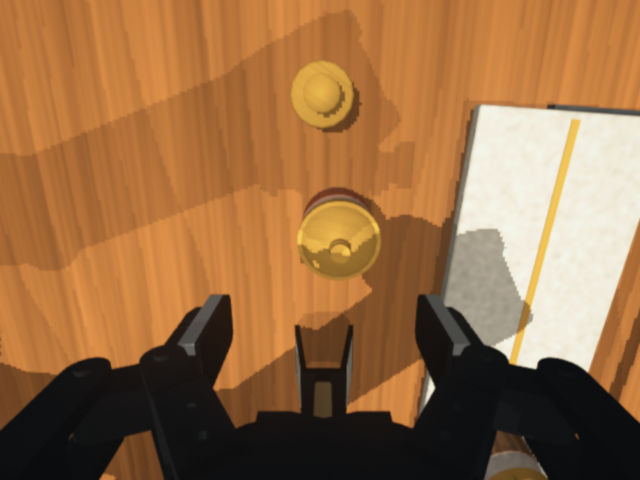

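>>> send_rows(
  commands=[
    [-1,8,20,-0.008,0,0.01,75],
    [-1,8,50,-0.008,0,0.01,75],
    [-1,8,80,-0.008,0,0.01,75],
    [-1,8,100,-0.008,0,0.01,75],
    [-1,8,115,-0.008,0,0.01,75],
    [-1,8,122,-0.008,0,0.01,75],
    [-1,8,122,-0.008,0,0.01,75],
    [-1,8,122,-0.008,0,0.01,75],
  ],
)

```text
t: 6.88
ee_pos: [437.1, 119.5, 22.4]
orientation: [-3.141, 0.004, 1.566]
force: [-0.9, 1.4, -0.3]
finger_gap: 74.9
```

```bash
python3 m.py 435.5 122 22 1.571
```

```text
t 6.88 [437.09 119.53  22.4 ] [-3.14  0.    1.57] gap 74.9 F [-0.9   1.38 -0.25]
REL [ 2.5 -1.6  0.4] [-0.    0.   -0.01]
```

>>> send_rows(
  commands=[
    [2,-1,0,0,0,0,75],
    [2,-1,0,0,0,0,45],
    [2,-1,0,0,0,0,45],
    [2,-1,0,0,0,0,45],
    [2,-1,0,0,0,0,45],
    [2,-1,0,0,0,0,45],
    [2,-1,0,0,0,0,45],
    [2,-1,0,0,0,0,45],
  ],
)

```text
t: 7.55
ee_pos: [437.1, 121.8, 23.6]
orientation: [3.139, 0.004, 1.566]
force: [-0.4, -0.0, 5.1]
finger_gap: 52.9
```

>>> send_rows(
  commands=[
    [0,0,-20,0,0,0,45],
    [0,0,-50,0,0,0,45],
    [0,0,-65,0,0,0,45],
    [0,0,-65,0,0,0,45],
    [0,0,-65,0,0,0,45],
  ],
)

```text
t: 7.97
ee_pos: [437.3, 121.8, 89.0]
orientation: [3.138, 0.004, 1.566]
force: [-0.2, 0.0, -3.5]
finger_gap: 53.2
```

```bash
python3 m.py 578.5 -6 85 1.511
```

```text
t 7.97 [437.28 121.81  88.97] [3.14 0.   1.57] gap 53.2 F [-0.16  0.04 -3.47]
REL [-127.1  141.9    5. ] [0.   0.   0.06]
```

>>> send_rows(
  commands=[
    [-10,35,2,0,0,0.02,45],
    [-30,70,2,0,0,0.06,45],
    [-60,100,2,0,0,0.06,45],
    [-90,125,2,0,0,0.06,45],
    [-115,138,2,0,0,0.06,45],
    [-127,142,4,0,0,0.06,45],
    [-127,142,4,0,0,0.06,45],
    [-127,142,4,0,0,0.06,45],
  ],
)

```text
t: 8.63
ee_pos: [576.7, -6.0, 83.9]
orientation: [-3.141, 0.003, 1.504]
force: [-0.1, -0.7, -2.9]
finger_gap: 52.9
```

```bash
python3 m.py 578.5 -6 54 1.511
```

```text
t 8.63 [576.69  -6.03  83.92] [-3.14  0.    1.5 ] gap 52.9 F [-0.13 -0.71 -2.92]
REL [ 0.2  1.8 29.9] [-0.    0.   -0.01]
```

>>> send_rows(
  commands=[
    [0,2,8,0,0,-0.01,45],
    [0,2,18,0,0,-0.01,45],
    [0,2,25,0,0,-0.01,45],
    [0,2,28,0,0,-0.01,45],
    [0,2,29,0,0,-0.01,45],
    [0,2,30,0,0,-0.01,45],
    [0,2,31,0,0,-0.01,45],
    [0,2,31,0,0,-0.01,45],
  ],
)

```text
t: 9.3
ee_pos: [578.5, -5.7, 53.7]
orientation: [-3.141, 0.003, 1.515]
force: [-2.9, 0.7, 2.9]
finger_gap: 53.4
```

>>> send_rows(
  commands=[
    [0,0,0,0,0,0,75],
    [0,0,0,0,0,0,75],
    [0,0,0,0,0,0,75],
    [0,0,0,0,0,0,75],
    [0,0,-30,0,0,0,75],
    [0,0,-70,0,0,0,75],
    [0,0,-100,0,0,0,75],
    [0,0,-100,0,0,0,75],
  ],
)

```text
t: 9.97
ee_pos: [583.5, -4.8, 160.6]
orientation: [3.129, 0.003, 1.514]
force: [1.4, 0.1, 0.6]
finger_gap: 74.6
```

```bash
python3 m.py 521.5 334.5 150 1.571
```

```text
t 9.97 [583.52  -4.79 160.57] [3.13 0.   1.51] gap 74.6 F [1.44 0.1  0.62]
REL [335.3 -81.2   8.7] [ 0.01  0.   -0.06]
```

>>> send_rows(
  commands=[
    [335,-81,8,0,0,0.06,75],
    [335,-81,8,0,0,0.06,75],
    [335,-81,8,0,0,0.06,75],
    [335,-81,8,0,0,0.06,75],
    [335,-81,8,0,0,0.06,75],
    [335,-81,8,0,0,0.06,75],
    [335,-81,8,0,0,0.06,75],
    [335,-81,8,0,0,0.06,75],
  ],
)

```text
t: 10.63
ee_pos: [523.1, 324.9, 150.5]
orientation: [3.129, 0.002, 1.454]
force: [1.1, 0.5, -0.4]
finger_gap: 74.9
```

>>> send_rows(
  commands=[
    [0,0,0,0,0,0,75],
    [0,0,0,0,0,0,75],
  ],
)

```text
t: 10.8
ee_pos: [521.0, 329.2, 150.2]
orientation: [3.13, 0.0, 1.461]
force: [0.8, -0.6, -0.5]
finger_gap: 74.6
```

```bash
python3 m.py 521.5 334.5 23 1.571; python3 -c "
from h import *
c=cam('wrist');im=r.camera('wrist');cv2.imwrite('pics/w5.png',im[:,:,::-1]);print(proj(c,(521.5,334.5,57)))
"
```

```text
t 10.80 [521.01 329.15 150.24] [3.13 0.   1.46] gap 74.6 F [ 0.81 -0.64 -0.5 ]
REL [  5.4  -1.6 127.2] [ 0.01  0.   -0.11]
[323.89 229.22]
```

View pics/w5.png

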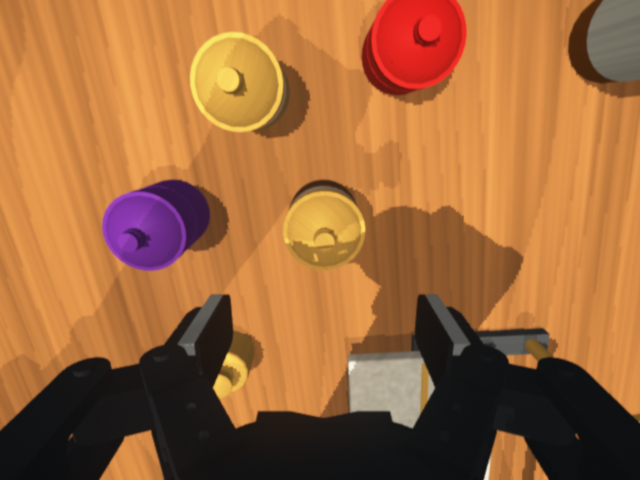

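>>> send_rows(
  commands=[
    [5,-1,20,0.01,0,-0.05,75],
    [5,-1,50,0.01,0,-0.05,75],
    [5,-1,80,0.01,0,-0.05,75],
    [5,-1,105,0.01,0,-0.05,75],
    [5,-1,120,0.01,0,-0.05,75],
    [5,-1,127,0.01,0,-0.05,75],
    [5,-1,127,0.01,0,-0.05,75],
    [5,-1,127,0.01,0,-0.05,75],
  ],
)

```text
t: 11.52
ee_pos: [524.4, 330.4, 23.7]
orientation: [3.138, 0.002, 1.506]
force: [-0.4, 0.8, -0.8]
finger_gap: 75.0
```

```bash
python3 m.py 521.5 334.5 23 1.511
```

```text
t 11.52 [524.41 330.41  23.74] [3.14 0.   1.51] gap 75.0 F [-0.4   0.76 -0.83]
REL [ 3.9 -3.2  0.7] [ 0.    0.   -0.01]
```

>>> send_rows(
  commands=[
    [4,-2,0,0,0,0,75],
    [4,-3,0,0,0,0,65],
    [4,-3,0,0,0,0,45],
    [4,-3,0,0,0,0,45],
    [4,-3,0,0,0,0,45],
    [4,-3,0,0,0,0,45],
    [4,-3,0,0,0,0,45],
    [4,-3,0,0,0,0,45],
  ],
)

```text
t: 12.18
ee_pos: [522.3, 335.9, 25.6]
orientation: [3.136, 0.0, 1.506]
force: [-0.3, 0.8, 6.1]
finger_gap: 53.1
```

>>> send_rows(
  commands=[
    [0,0,-20,0,0,0,45],
    [0,0,-50,0,0,0,45],
    [0,0,-65,0,0,0,45],
    [0,0,-65,0,0,0,45],
    [0,0,-65,0,0,0,45],
  ],
)

```text
t: 12.6
ee_pos: [522.3, 336.1, 91.3]
orientation: [3.135, -0.001, 1.506]
force: [0.4, -0.3, -2.3]
finger_gap: 53.0
```

```bash
python3 m.py 582.5 62 85 1.511
```

```text
t 12.60 [522.26 336.13  91.34] [ 3.13 -0.    1.51] gap 53.0 F [ 0.37 -0.26 -2.33]
REL [-269.7   77.8    6.7] [ 0.01 -0.   -0.01]
```

>>> send_rows(
  commands=[
    [-35,12,0,0,0,0,45],
    [-75,25,0,0,0,0,45],
    [-115,37,0,0,0,0,45],
    [-155,48,0,0,0,0,45],
    [-195,60,0,0,0,0,45],
    [-230,70,0,0,0,0,45],
    [-255,76,0,0,0,0,45],
    [-268,78,0,0,0,0,45],
  ],
)

```text
t: 13.27
ee_pos: [582.0, 57.2, 89.5]
orientation: [3.138, 0.003, 1.499]
force: [-0.5, -0.4, -2.3]
finger_gap: 53.1
```

>>> send_rows(
  commands=[
    [0,0,0,0,0,0,45],
    [0,0,0,0,0,0,45],
    [0,0,0,0,0,0,45],
  ],
)

```text
t: 13.52
ee_pos: [581.0, 59.6, 88.7]
orientation: [3.14, 0.002, 1.502]
force: [-0.3, 0.6, -1.2]
finger_gap: 53.4
```

```bash
python3 m.py 582.5 62 57 1.511
```

```text
t 13.52 [580.98  59.63  88.71] [3.14 0.   1.5 ] gap 53.4 F [-0.34  0.64 -1.24]
REL [ 2.5  1.3 31.7] [ 0.    0.   -0.01]
```

>>> send_rows(
  commands=[
    [2,1,8,0,0,-0.01,45],
    [2,1,18,0,0,-0.01,45],
    [2,1,26,0,0,-0.01,45],
    [2,1,29,0,0,-0.01,45],
    [2,1,31,0,0,-0.01,45],
    [2,1,32,0,0,-0.01,45],
    [2,1,33,0,0,-0.01,45],
    [2,1,33,0,0,-0.01,45],
  ],
)

```text
t: 14.18
ee_pos: [582.5, 61.6, 56.0]
orientation: [3.139, 0.002, 1.512]
force: [0.1, 0.1, -2.3]
finger_gap: 52.8
```

>>> send_rows(
  commands=[
    [0,0,1,0,0,0,45],
    [0,0,2,0,0,0,45],
    [0,0,2,0,0,0,45],
  ],
)

```text
t: 14.43
ee_pos: [582.8, 61.7, 55.6]
orientation: [3.139, 0.002, 1.511]
force: [-2.1, 0.0, 7.9]
finger_gap: 53.1
```

>>> send_rows(
  commands=[
    [0,0,0,0,0,0,75],
    [0,0,0,0,0,0,75],
    [0,0,0,0,0,0,75],
    [0,0,0,0,0,0,75],
    [0,0,-30,0,0,0,75],
    [0,0,-70,0,0,0,75],
    [0,0,-100,0,0,0,75],
    [0,0,-100,0,0,0,75],
  ],
)

```text
t: 15.1
ee_pos: [587.0, 63.3, 162.3]
orientation: [3.127, -0.0, 1.511]
force: [0.6, 0.4, 1.5]
finger_gap: 75.0
```

```bash
python3 m.py 480 431 150 1.511
```

```text
t 15.10 [587.02  63.33 162.29] [ 3.13 -0.    1.51] gap 75.0 F [0.64 0.39 1.48]
REL [ 360.7 -128.8   10.4] [ 0.01 -0.    0.  ]
```

>>> send_rows(
  commands=[
    [361,-129,10,0.01,0,0,72],
    [361,-129,10,0.01,0,0,72],
    [361,-129,10,0.01,0,0,72],
    [361,-129,10,0.01,0,0,72],
    [361,-129,10,0.01,0,0,72],
    [361,-129,10,0.01,0,0,72],
    [361,-129,10,0.01,0,0,72],
    [361,-129,10,0.01,0,0,72],
  ],
)

```text
t: 15.77
ee_pos: [492.4, 384.6, 150.5]
orientation: [3.137, 0.0, 1.511]
force: [0.1, 0.1, 0.5]
finger_gap: 72.0
```

```bash
python3 m.py 480 431 150 1.511
```

```text
t 15.77 [492.44 384.61 150.49] [3.14 0.   1.51] gap 72.0 F [0.07 0.14 0.46]
REL [ 45.6 -15.2   0.4] [0.01 0.   0.  ]
```

>>> send_rows(
  commands=[
    [45,-15,0,0,0,0,72],
    [45,-15,0,0,0,0,72],
    [45,-15,0,0,0,0,72],
    [45,-15,0,0,0,0,72],
  ],
)

```text
t: 16.1
ee_pos: [479.8, 430.2, 149.6]
orientation: [3.137, 0.002, 1.512]
force: [0.1, -1.6, 0.1]
finger_gap: 71.7
```

```bash
python3 m.py 480 431 23 1.511; python3 -c "
from h import *
c=cam('wrist');im=r.camera('wrist');cv2.imwrite('pics/w6.png',im[:,:,::-1]);print(proj(c,(480,431,57)))
"
```

```text
t 16.10 [479.83 430.24 149.61] [3.14 0.   1.51] gap 71.7 F [ 0.15 -1.6   0.14]
REL [  1.   -0.4 126.6] [0. 0. 0.]
[325.32 235.92]
```

View pics/w6.png

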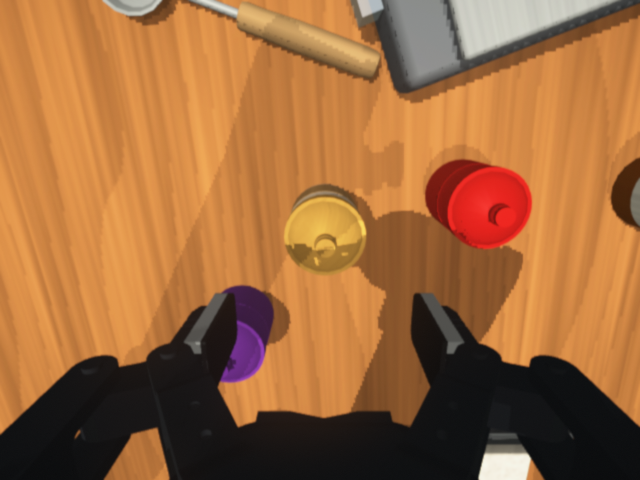

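>>> send_rows(
  commands=[
    [1,0,20,0,0,0,72],
    [1,0,50,0,0,0,72],
    [1,0,80,0,0,0,72],
    [1,0,105,0,0,0,72],
    [1,0,120,0,0,0,72],
    [1,0,126,0,0,0,72],
    [1,0,126,0,0,0,72],
    [1,0,126,0,0,0,72],
  ],
)

```text
t: 16.82
ee_pos: [482.6, 429.4, 24.6]
orientation: [3.135, 0.001, 1.509]
force: [0.4, -0.5, -0.2]
finger_gap: 72.1
```

```bash
python3 m.py 480 431 23 1.511
```

```text
t 16.82 [482.64 429.44  24.64] [3.14 0.   1.51] gap 72.1 F [ 0.41 -0.51 -0.22]
REL [ 1.4 -2.7  1.6] [ 0.01  0.   -0.  ]
```

>>> send_rows(
  commands=[
    [1,-2,1,0,0,0,72],
    [1,-2,1,0,0,0,65],
    [1,-2,1,0,0,0,45],
    [1,-2,1,0,0,0,45],
    [1,-2,1,0,0,0,45],
    [1,-2,1,0,0,0,45],
    [1,-2,1,0,0,0,45],
    [1,-2,1,0,0,0,45],
  ],
)

```text
t: 17.48
ee_pos: [481.3, 431.7, 25.5]
orientation: [3.133, -0.001, 1.509]
force: [-0.7, -0.7, 6.6]
finger_gap: 53.4
```

>>> send_rows(
  commands=[
    [0,0,-20,0,0,0,45],
    [0,0,-50,0,0,0,45],
    [0,0,-85,0,0,0,45],
    [0,0,-95,0,0,0,45],
    [0,0,-95,0,0,0,45],
  ],
)

```text
t: 17.9
ee_pos: [482.0, 433.8, 124.1]
orientation: [3.129, -0.006, 1.509]
force: [-0.5, 1.0, -2.4]
finger_gap: 53.2
```

```bash
python3 m.py 586.6 130 115 1.511
```

```text
t 17.90 [482.02 433.76 124.11] [ 3.13 -0.01  1.51] gap 53.2 F [-0.54  1.   -2.4 ]
REL [-296.8  123.     9.1] [ 0.01 -0.01 -0.  ]
```

>>> send_rows(
  commands=[
    [-30,20,2,0.01,0,0,45],
    [-65,40,4,0.01,0,0,45],
    [-105,58,4,0.01,0,0,45],
    [-145,73,4,0.01,0,0,45],
    [-185,88,4,0.01,0,0,45],
    [-220,102,4,0.01,0,0,45],
    [-250,112,4,0.01,0,0,45],
    [-275,119,4,0.01,0,0,45],
  ],
)

```text
t: 18.57
ee_pos: [583.5, 146.7, 117.5]
orientation: [-3.141, -0.002, 1.505]
force: [0.2, 0.4, -1.5]
finger_gap: 53.0
```

```bash
python3 m.py 586.6 130 85 1.511
```

```text
t 18.57 [583.53 146.7  117.49] [-3.14 -0.    1.5 ] gap 53.0 F [ 0.23  0.44 -1.53]
REL [-16.5   4.2  32.5] [-0.   -0.   -0.01]
```

>>> send_rows(
  commands=[
    [-8,3,5,0,0,-0.01,45],
    [-15,4,15,0,0,-0.01,45],
    [-16,4,25,0,0,-0.01,45],
    [-16,4,32,0,0,-0.01,45],
    [-16,4,32,0,0,-0.01,45],
    [-16,4,32,0,0,-0.01,45],
  ],
)

```text
t: 19.07
ee_pos: [585.2, 133.1, 84.5]
orientation: [-3.139, -0.003, 1.519]
force: [0.1, -0.5, -1.9]
finger_gap: 52.9
```

```bash
python3 m.py 586.6 130 57 1.511
```

```text
t 19.07 [585.18 133.1   84.52] [-3.14 -0.    1.52] gap 52.9 F [ 0.14 -0.46 -1.85]
REL [-3.1  1.6 27.5] [-0.   -0.    0.01]
```

>>> send_rows(
  commands=[
    [-3,1,8,0,0,0.01,45],
    [-3,1,18,0,0,0.01,45],
    [-3,1,23,0,0,0.01,45],
    [-3,1,26,0,0,0.01,45],
    [-3,1,27,0,0,0.01,45],
    [-3,1,28,0,0,0.01,45],
    [-3,1,29,0,0,0.01,45],
    [-3,1,30,0,0,0.01,45],
  ],
)

```text
t: 19.73
ee_pos: [586.2, 130.4, 55.6]
orientation: [-3.14, -0.003, 1.509]
force: [-4.4, -0.9, 10.6]
finger_gap: 53.0
```

>>> send_rows(
  commands=[
    [0,0,-1,0,0,0,75],
    [0,0,-1,0,0,0,75],
    [0,0,-1,0,0,0,75],
    [0,0,-1,0,0,0,75],
    [0,0,-30,0,0,0,75],
    [0,0,-70,0,0,0,75],
    [0,0,-110,0,0,0,75],
    [0,0,-150,0,0,0,75],
  ],
)

```text
t: 20.4
ee_pos: [586.0, 129.8, 207.1]
orientation: [-3.139, -0.003, 1.509]
force: [1.2, -0.7, 0.1]
finger_gap: 74.9
```

```bash
python3 m.py 427 -2 220 1.571;python3 -c "
from h import *
cv2.imwrite('pics/s7.png',r.camera('scene')[:,:,::-1])
cv2.imwrite('pics/t7.png',r.camera('top')[:,:,::-1])"
```

```text
t 20.40 [585.99 129.85 207.08] [-3.14 -0.    1.51] gap 74.9 F [ 1.15 -0.75  0.11]
REL [-141.4 -150.5  -13. ] [-0.   -0.   -0.06]
```

View pics/s7.png

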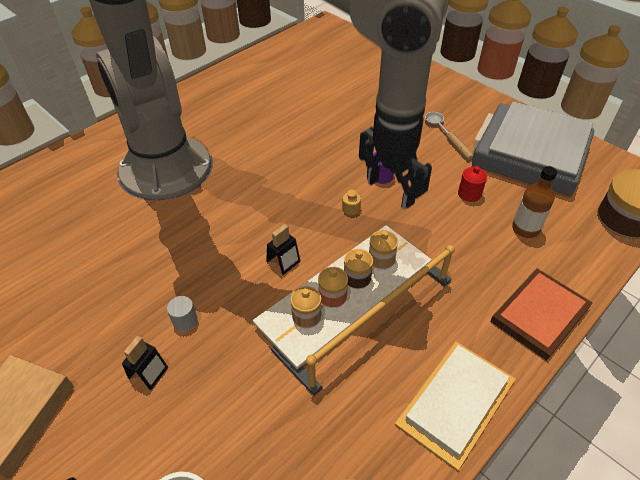

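View pics/t7.png

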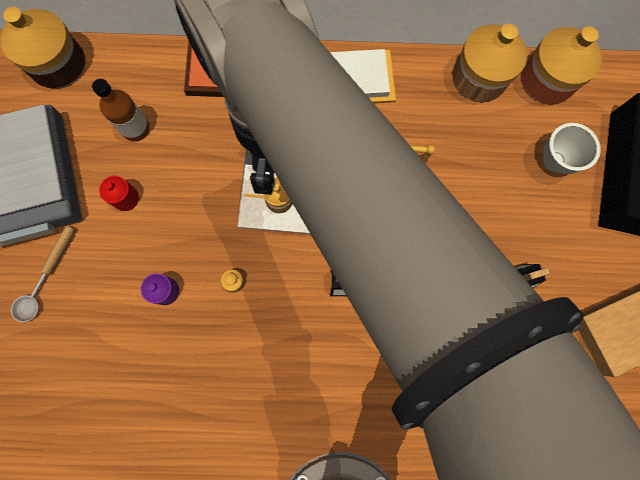

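```bash
python3 -c "
from h import *
S=cam('scene');c,s=np.cos(YAW),np.sin(YAW)
for p in [(305.5,292),(333,268),(358.5,252),(382.5,232)]:
  q=onz(S,p,107)[:2]-O;print(p,c*q[0]+s*q[1],-s*q[0]+c*q[1])
a=cv2.imread('pics/s7.png');cv2.imwrite('pics/s7c.png',cv2.resize(a[215:400,245:465],None,fx=3.6,fy=3.2,interpolation=cv2.INTER_CUBIC))"
```

```text
(305.5, 292) 0.5080368275462535 -99.9046058178361
(333, 268) -6.409642117993507 -27.754577720869303
(358.5, 252) -2.312219684098296 33.215761821843515
(382.5, 232) -7.0909897575926255 102.50413701265656
```

View pics/s7c.png

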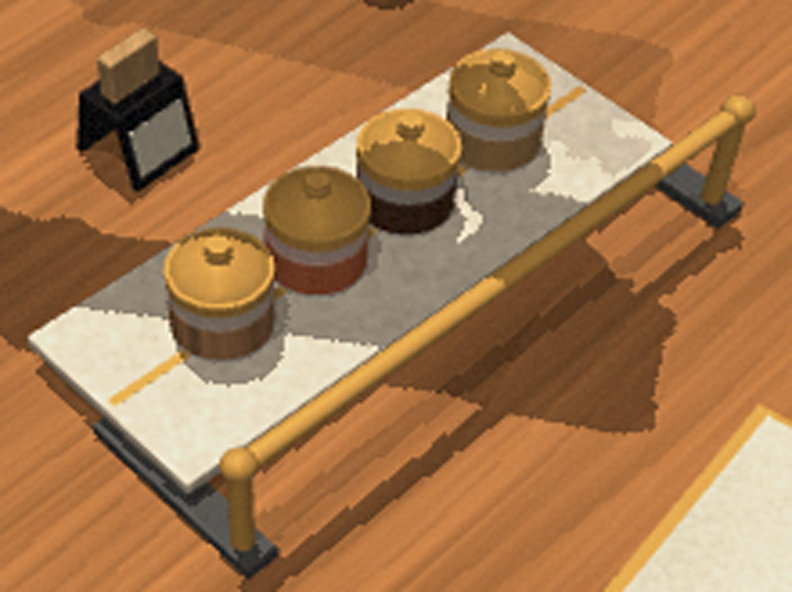

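>>> send_rows(
  commands=[
    [-141,-150,-10,0,0,-0.06,50],
    [-141,-150,-10,0,0,-0.06,50],
    [-141,-150,-10,0,0,-0.06,50],
    [-141,-150,-10,0,0,-0.06,50],
    [-141,-150,-10,0,0,-0.06,50],
    [-141,-150,-10,0,0,-0.06,50],
    [-141,-150,-10,0,0,-0.06,50],
    [-141,-150,-10,0,0,-0.06,50],
  ],
)

```text
t: 21.17
ee_pos: [432.9, 1.0, 220.7]
orientation: [3.128, -0.007, 1.568]
force: [-1.0, 0.3, 0.5]
finger_gap: 50.0
```

>>> send_rows(
  commands=[
    [0,0,0,0,0,0,50],
    [0,0,0,0,0,0,50],
    [0,0,0,0,0,0,50],
  ],
)

```text
t: 21.42
ee_pos: [433.6, 2.1, 220.6]
orientation: [3.128, -0.008, 1.571]
force: [0.1, 0.4, -0.5]
finger_gap: 49.7
```

```bash
python3 m.py 427 -2 68 1.571; python3 -c "
from h import *
c=cam('wrist');im=r.camera('wrist');cv2.imwrite('pics/w8.png',im[:,:,::-1]);print(proj(c,(427,-2,101)))
"
```

```text
t 21.42 [433.64   2.06 220.6 ] [ 3.13 -0.01  1.57] gap 49.7 F [ 0.13  0.42 -0.49]
REL [ -5.2  -8.7 152.5] [ 0.01 -0.01 -0.  ]
[314.58 233.  ]
```

View pics/w8.png

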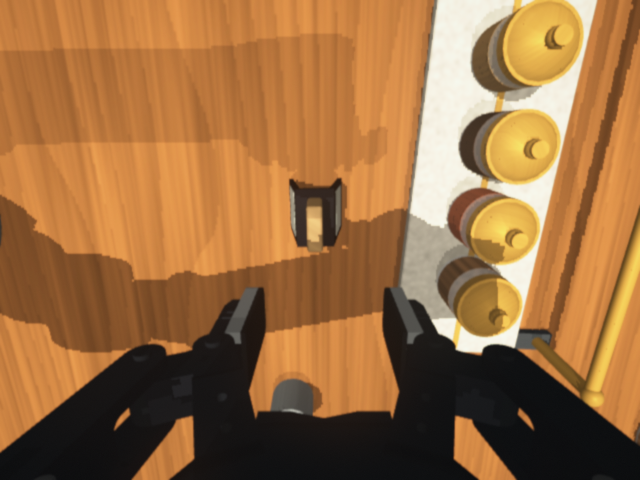

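```bash
python3 -c "
from h import *
a=cv2.imread('pics/w8.png');cv2.imwrite('pics/w8c.png',cv2.resize(a[165:265,270:370],None,fx=6,fy=6,interpolation=cv2.INTER_CUBIC))"
```

```text
(no output)
```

View pics/w8c.png

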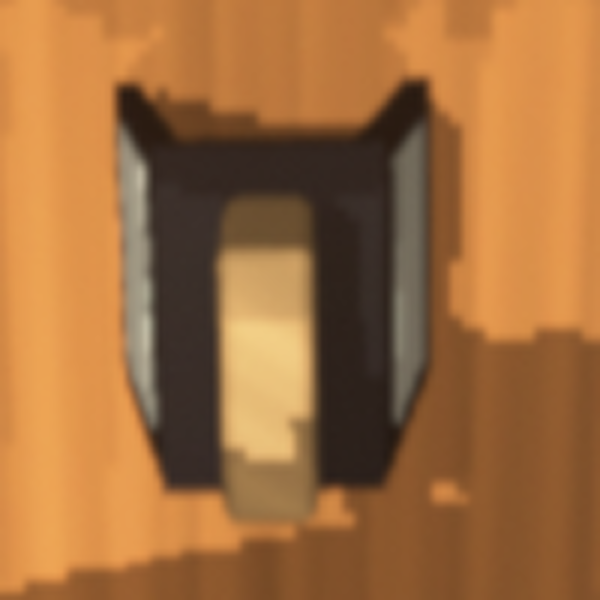

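>>> send_rows(
  commands=[
    [-3,-8,30,0.013,-0.008,0,50],
    [-3,-8,65,0.013,-0.008,0,50],
    [-3,-8,95,0.013,-0.008,0,50],
    [-3,-8,120,0.013,-0.008,0,50],
    [-3,-8,135,0.013,-0.008,0,50],
    [-3,-8,145,0.013,-0.008,0,50],
    [-3,-8,150,0.013,-0.008,0,50],
    [-3,-8,150,0.013,-0.008,0,50],
  ],
)

```text
t: 22.13
ee_pos: [427.3, 0.4, 69.8]
orientation: [-3.141, -0.0, 1.571]
force: [0.5, -0.2, 0.3]
finger_gap: 50.1
```

```bash
python3 m.py 427 0 69 1.571
```

```text
t 22.13 [427.33   0.38  69.83] [-3.14 -0.    1.57] gap 50.1 F [ 0.46 -0.22  0.33]
REL [-0.4 -0.3  0.8] [-0. -0. -0.]
```

>>> send_rows(
  commands=[
    [0,0,0,0,0,0,5],
    [0,0,0,0,0,0,5],
    [0,0,0,0,0,0,5],
    [0,0,0,0,0,0,5],
    [0,0,0,0,0,0,5],
    [0,0,0,0,0,0,5],
    [0,0,0,0,0,0,5],
    [0,0,0,0,0,0,5],
  ],
)

```text
t: 22.8
ee_pos: [428.3, 0.3, 70.8]
orientation: [3.141, 0.0, 1.571]
force: [-0.9, 0.5, 6.8]
finger_gap: 11.1
```

>>> send_rows(
  commands=[
    [0,0,-20,0,0,0,5],
    [0,0,-60,0,0,0,5],
    [0,0,-100,0,0,0,5],
    [0,0,-140,0,0,0,5],
    [0,0,-155,0,0,0,5],
    [0,0,-155,0,0,0,5],
    [0,0,-155,0,0,0,5],
  ],
)

```text
t: 23.38
ee_pos: [428.1, 0.1, 226.1]
orientation: [3.139, 0.001, 1.57]
force: [-0.5, 0.1, -1.5]
finger_gap: 11.3
```

```bash
python3 -c "
from h import *
for y in(-70,60):print(y,disp(101,y))
cv2.imwrite('pics/s9.png',r.camera('scene')[:,:,::-1])"; python3 m.py 585.5 -3 225 1.511
```

```text
-70 [677.12 -47.93]
60 [684.92  81.84]
t 23.43 [427.11   0.08 224.82] [-3.14  0.    1.57] gap 11.3 F [-0.9   0.12 -1.12]
REL [ -3.  158.4  -0.3] [-0.    0.    0.06]
```

View pics/s9.png

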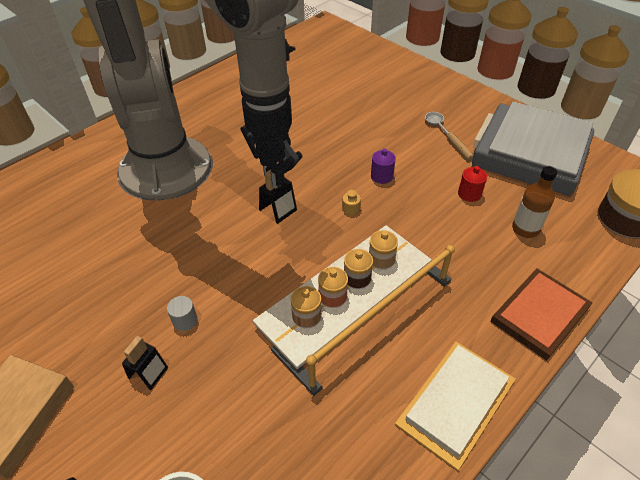

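```bash
python3 m.py 685 82 222 1.511
```

```text
t 23.43 [427.11   0.08 224.82] [-3.14  0.    1.57] gap 11.3 F [-0.9   0.12 -1.12]
REL [ 82.  257.9   2.6] [-0.    0.    0.06]
```

>>> send_rows(
  commands=[
    [9,30,0,0,0,0.03,5],
    [20,65,0,0,0,0.06,5],
    [33,103,0,0,0,0.06,5],
    [45,143,0,0,0,0.06,5],
    [57,180,0,0,0,0.06,5],
    [68,215,0,0,0,0.06,5],
    [76,240,0,0,0,0.06,5],
    [82,255,0,0,0,0.06,5],
  ],
)

```text
t: 24.1
ee_pos: [683.1, 83.1, 219.9]
orientation: [-3.136, -0.0, 1.511]
force: [-0.4, -0.5, -1.0]
finger_gap: 11.1
```

>>> send_rows(
  commands=[
    [0,0,0,0,0,0,5],
    [0,0,0,0,0,0,5],
    [0,0,0,0,0,0,5],
    [0,0,0,0,0,0,5],
  ],
)

```text
t: 24.43
ee_pos: [681.7, 82.3, 218.9]
orientation: [-3.133, 0.001, 1.511]
force: [1.1, -0.5, -1.2]
finger_gap: 10.8
```

```bash
python3 m.py 685 82 180 1.511;python3 -c "
from h import *
c=cam('wrist');im=r.camera('wrist');cv2.imwrite('pics/w10.png',im[:,:,::-1])
cv2.imwrite('pics/s10.png',r.camera('scene')[:,:,::-1])"
```

```text
t 24.43 [681.68  82.32 218.87] [-3.13  0.    1.51] gap 10.8 F [ 1.05 -0.5  -1.18]
REL [-0.1  3.7 38.8] [-0.01  0.    0.  ]
```

View pics/w10.png

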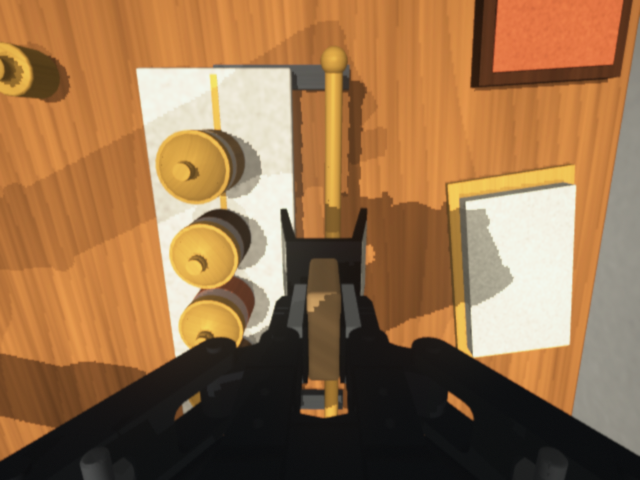

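View pics/s10.png

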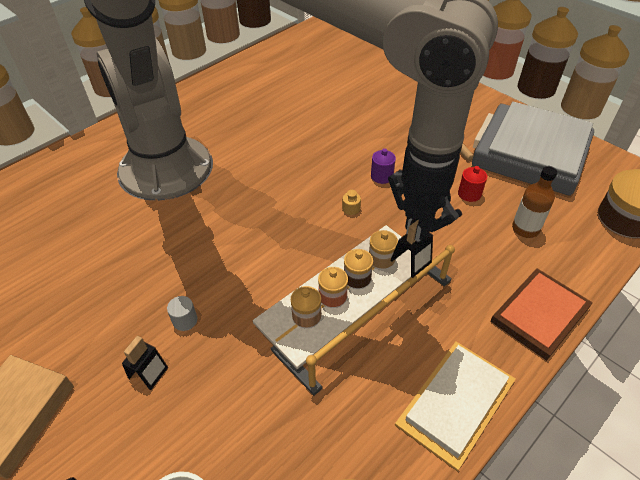

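```bash
python3 -c "
from h import *
c=cam('wrist')
for p in [(334,60),(333.5,150),(333.5,228)]: print(onz(c,p,97))
print(disp(100,175),disp(100,100))"; python3 m.py 685 82 180 1.511
```

```text
[693.74 195.5   97.  ]
[690.39 137.27  97.  ]
[687.41  79.7   97.  ]
[690.81 196.69] [686.32 121.82]
t 24.53 [682.3   82.31 220.04] [-3.14  0.    1.51] gap 10.9 F [ 0.52  1.17 -1.07]
REL [-0.1  3.  40. ] [-0.01  0.   -0.  ]
```

>>> send_rows(
  commands=[
    [0,5,10,0,0,0,5],
    [0,5,30,0,0,0,5],
    [0,5,45,0,0,0,5],
    [0,5,60,0,0,0,5],
    [0,5,70,0,0,0,5],
    [0,5,75,0,0,0,5],
    [0,5,75,0,0,0,5],
    [0,5,75,0,0,0,5],
  ],
)

```text
t: 25.2
ee_pos: [687.1, 81.9, 145.4]
orientation: [-3.136, 0.001, 1.511]
force: [-0.2, 1.1, -1.6]
finger_gap: 11.2
```

```bash
python3 m.py 686.5 82 112 1.511;python3 -c "
from h import *
cv2.imwrite('pics/s11.png',cv2.resize(r.camera('scene')[180:330,330:500,::-1],None,fx=4,fy=4))"
```

```text
t 25.20 [687.12  81.94 145.38] [-3.14  0.    1.51] gap 11.2 F [-0.23  1.07 -1.62]
REL [ 0.  -0.4 33.4] [-0.01  0.   -0.  ]
```

View pics/s11.png

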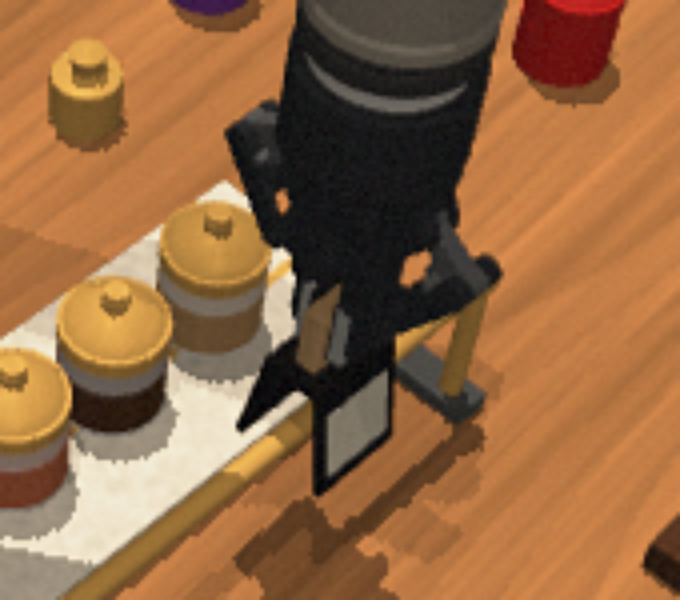

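>>> send_rows(
  commands=[
    [0,0,10,0,0,0,5],
    [0,0,20,0,0,0,5],
    [0,0,28,0,0,0,5],
    [0,0,32,0,0,0,5],
    [0,0,33,0,0,0,5],
    [0,0,34,0,0,0,5],
    [0,0,35,0,0,0,5],
    [0,0,35,0,0,0,5],
  ],
)

```text
t: 25.92
ee_pos: [687.6, 82.3, 111.3]
orientation: [-3.138, 0.0, 1.511]
force: [0.1, -0.3, -0.4]
finger_gap: 11.2
```

>>> send_rows(
  commands=[
    [0,0,1,0,0,0,5],
    [0,0,1,0,0,0,5],
    [0,0,2,0,0,0,5],
    [0,0,2,0,0,0,5],
  ],
)

```text
t: 26.25
ee_pos: [687.8, 82.4, 111.0]
orientation: [-3.139, 0.001, 1.511]
force: [-3.1, -1.6, 7.0]
finger_gap: 11.0
```

Seated on the bar; release and rise.

>>> send_rows(
  commands=[
    [0,0,0,0,0,0,20],
    [0,0,0,0,0,0,40],
    [0,0,0,0,0,0,40],
    [0,0,0,0,0,0,40],
    [0,0,-15,0,0,0,40],
    [0,0,-40,0,0,0,40],
    [0,0,-80,0,0,0,40],
    [0,0,-115,0,0,0,40],
  ],
)

```text
t: 26.92
ee_pos: [688.0, 82.5, 228.2]
orientation: [-3.138, 0.0, 1.511]
force: [0.5, -0.7, 0.9]
finger_gap: 40.0
```

```bash
python3 m.py 443 -342 225 1.82;python3 -c "
from h import *
cv2.imwrite('pics/s12.png',r.camera('scene')[:,:,::-1])"
```

```text
t 26.92 [687.97  82.46 228.17] [-3.14  0.    1.51] gap 40.0 F [ 0.55 -0.72  0.95]
REL [-438.4 -219.1    4. ] [-0.   -0.   -0.31]
```

View pics/s12.png

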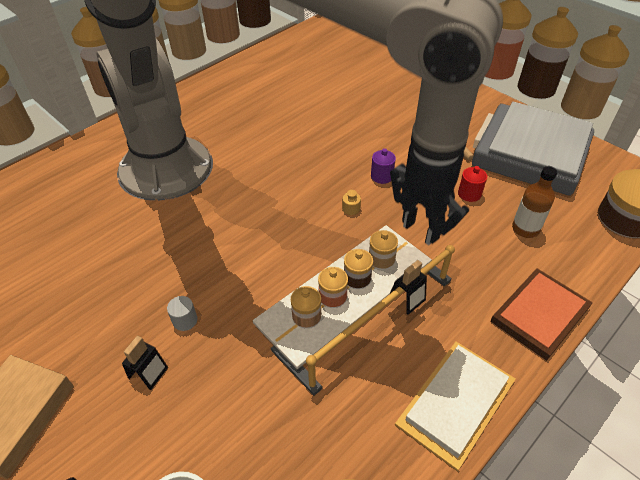

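>>> send_rows(
  commands=[
    [-438,-219,0,0,0,-0.31,50],
    [-438,-219,0,0,0,-0.31,50],
    [-438,-219,0,0,0,-0.31,50],
    [-438,-219,0,0,0,-0.31,50],
    [-438,-219,0,0,0,-0.31,50],
    [-438,-219,0,0,0,-0.31,50],
    [-438,-219,0,0,0,-0.31,50],
    [-438,-219,0,0,0,-0.31,50],
  ],
)

```text
t: 27.63
ee_pos: [521.9, -208.6, 232.4]
orientation: [3.129, 0.001, 1.82]
force: [1.2, -1.0, 0.9]
finger_gap: 50.0
```

```bash
python3 m.py 443 -342 220 1.82
```

```text
t 27.63 [ 521.93 -208.59  232.38] [3.13 0.   1.82] gap 50.0 F [ 1.19 -1.01  0.86]
REL [-109.8 -109.6   11.2] [0.01 0.   0.  ]
```

>>> send_rows(
  commands=[
    [-110,-110,11,0.01,0,0,50],
    [-110,-110,11,0.01,0,0,50],
    [-110,-110,11,0.01,0,0,50],
    [-110,-110,11,0.01,0,0,50],
    [-110,-110,11,0.01,0,0,50],
    [-110,-110,11,0.01,0,0,50],
    [-110,-110,11,0.01,0,0,50],
    [-110,-110,11,0.01,0,0,50],
  ],
)

```text
t: 28.3
ee_pos: [444.0, -340.7, 220.9]
orientation: [3.138, 0.002, 1.824]
force: [-0.1, 0.2, -1.0]
finger_gap: 49.8
```

```bash
python3 m.py 443 -342 69 1.82; python3 -c "
from h import *
c=cam('wrist');im=r.camera('wrist');cv2.imwrite('pics/w13.png',im[:,:,::-1]);print(proj(c,(443,-342,101)))
cv2.imwrite('pics/w13c.png',cv2.resize(im[160:300,240:400,::-1],None,fx=5,fy=4,interpolation=cv2.INTER_CUBIC))
"
```

```text
t 28.30 [ 444.04 -340.71  220.88] [3.14 0.   1.82] gap 49.8 F [-0.09  0.24 -0.98]
REL [ -0.7  -1.8 151.9] [0. 0. 0.]
[323.53 228.  ]
```

View pics/w13c.png

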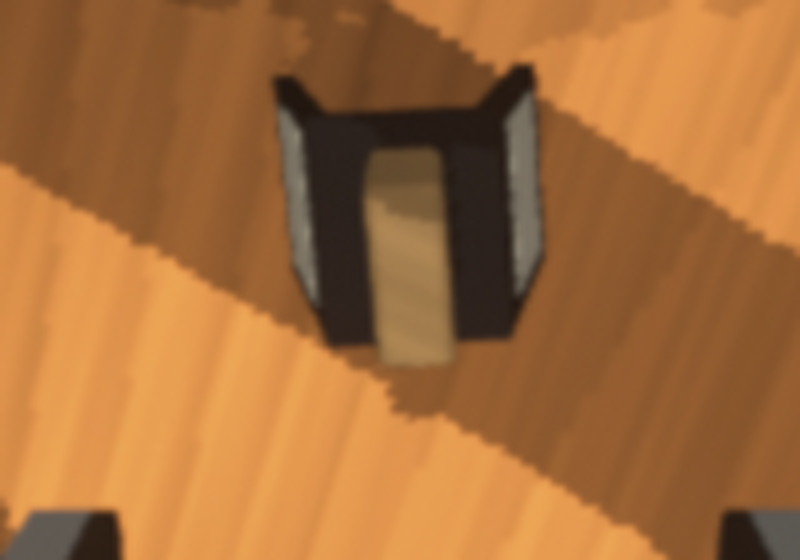

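>>> send_rows(
  commands=[
    [-1,-2.5,30,0,0,-0.055,50],
    [-1,-2.5,65,0,0,-0.055,50],
    [-1,-2.5,95,0,0,-0.055,50],
    [-1,-2.5,120,0,0,-0.055,50],
    [-1,-2.5,135,0,0,-0.055,50],
    [-1,-2.5,145,0,0,-0.055,50],
    [-1,-2.5,151,0,0,-0.055,50],
    [-1,-2.5,151,0,0,-0.055,50],
  ],
)

```text
t: 29.02
ee_pos: [442.7, -341.4, 69.2]
orientation: [3.139, 0.001, 1.88]
force: [-0.6, 0.5, -0.0]
finger_gap: 49.6
```

```bash
python3 m.py 442 -342 69 1.878
```

```text
t 29.02 [ 442.69 -341.43   69.21] [3.14 0.   1.88] gap 49.6 F [-0.59  0.49 -0.  ]
REL [-0.3 -0.8  0.2] [0. 0. 0.]
```

>>> send_rows(
  commands=[
    [0,0,0,0,0,0,5],
    [0,0,0,0,0,0,5],
    [0,0,0,0,0,0,5],
    [0,0,0,0,0,0,5],
    [0,0,0,0,0,0,5],
    [0,0,0,0,0,0,5],
    [0,0,0,0,0,0,5],
    [0,0,0,0,0,0,5],
  ],
)

```text
t: 29.68
ee_pos: [443.4, -341.9, 70.4]
orientation: [3.138, 0.003, 1.88]
force: [-0.1, -0.5, 5.3]
finger_gap: 11.0
```

>>> send_rows(
  commands=[
    [0,0,-20,0,0,0,5],
    [0,0,-60,0,0,0,5],
    [0,0,-100,0,0,0,5],
    [0,0,-140,0,0,0,5],
    [0,0,-155,0,0,0,5],
    [0,0,-155,0,0,0,5],
    [0,0,-155,0,0,0,5],
  ],
)

```text
t: 30.27
ee_pos: [442.7, -342.0, 225.8]
orientation: [3.138, 0.004, 1.88]
force: [0.5, -0.1, -1.4]
finger_gap: 11.0
```

```bash
python3 -c "
from h import *
print(disp(102.5,-60))
cv2.imwrite('pics/s14.png',r.camera('scene')[:,:,::-1])"; python3 m.py 679.2 -38 222 1.511
```

```text
[679.22 -38.04]
t 30.32 [ 441.79 -341.47  224.32] [3.14 0.   1.88] gap 11.2 F [-0.84  0.62 -1.32]
REL [216.8 318.5   2.8] [0.   0.   0.37]
```

View pics/s14.png

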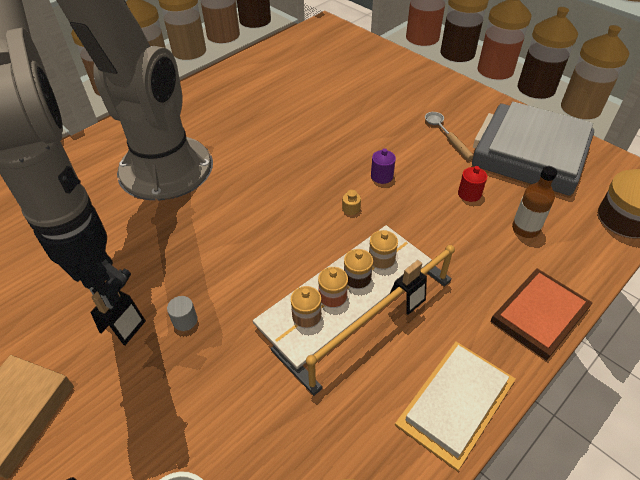

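>>> send_rows(
  commands=[
    [17,25,0,0,0,0.06,5],
    [37,55,0,0,0,0.12,5],
    [59,86,0,0,0,0.2,5],
    [80,118,0,0,0,0.28,5],
    [102,150,0,0,0,0.34,5],
    [124,182,0,0,0,0.37,5],
    [145,214,0,0,0,0.37,5],
    [162,240,0,0,0,0.37,5],
  ],
)

```text
t: 30.98
ee_pos: [621.1, -110.7, 221.8]
orientation: [-3.14, -0.002, 1.513]
force: [0.3, -1.2, -0.8]
finger_gap: 10.8
```

```bash
python3 m.py 679.2 -38 222 1.511
```

```text
t 30.98 [ 621.11 -110.7   221.82] [-3.14 -0.    1.51] gap 10.8 F [ 0.25 -1.16 -0.81]
REL [76.  53.8 -0.1] [-0. -0.  0.]
```

>>> send_rows(
  commands=[
    [28,20,0,0,0,0,5],
    [55,39,0,0,0,0,5],
    [72,51,0,0,0,0,5],
    [76,54,0,0,0,0,5],
    [76,54,0,0,0,0,5],
    [76,54,0,0,0,0,5],
    [76,54,0,0,0,0,5],
  ],
)

```text
t: 31.57
ee_pos: [678.3, -40.4, 220.5]
orientation: [-3.137, 0.0, 1.51]
force: [-0.2, -0.2, -1.4]
finger_gap: 11.2
```

```bash
python3 m.py 679.7 -38 145 1.511;python3 -c "
from h import *
c=cam('wrist');im=r.camera('wrist');cv2.imwrite('pics/w15.png',im[:,:,::-1])
for y in (0,40): print([proj(c,(679.7+(y+38)*.06,y,97))])"
```

```text
t 31.57 [678.29 -40.41 220.53] [-3.14  0.    1.51] gap 11.2 F [-0.18 -0.17 -1.36]
REL [ 2.5  1.6 75.5] [-0.  0. -0.]
[array([328.07, 170.97])]
[array([328.25, 112.62])]
```

View pics/w15.png

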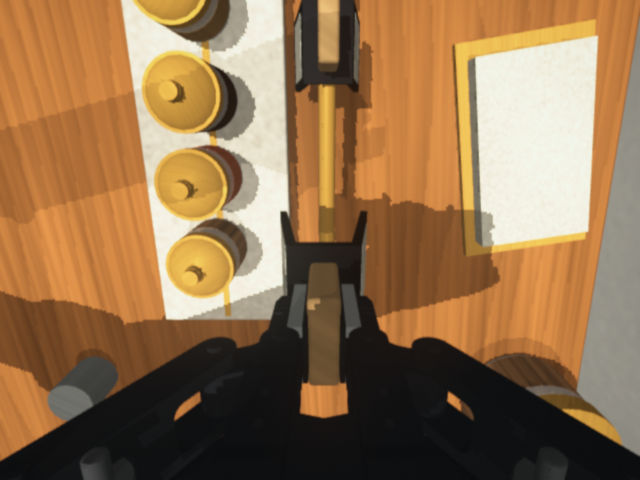

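>>> send_rows(
  commands=[
    [2,1,10,0,0,0,5],
    [2,1.5,30,0,0,0,5],
    [2,1.5,45,0,0,0,5],
    [2,1.5,60,0,0,0,5],
    [2,1.5,70,0,0,0,5],
    [2,1.5,75,0,0,0,5],
    [2,1.5,75,0,0,0,5],
    [2,1.5,75,0,0,0,5],
  ],
)

```text
t: 32.28
ee_pos: [680.0, -38.9, 146.3]
orientation: [-3.139, 0.0, 1.509]
force: [-0.2, -0.2, -1.0]
finger_gap: 11.2
```

```bash
python3 m.py 679.7 -38 112 1.511
```

```text
t 32.28 [679.99 -38.87 146.28] [-3.14  0.    1.51] gap 11.2 F [-0.23 -0.19 -1.02]
REL [ 0.8 -0.2 34.3] [-0.  0. -0.]
```

>>> send_rows(
  commands=[
    [0,0,10,0,0,0,5],
    [0,0,20,0,0,0,5],
    [0,0,28,0,0,0,5],
    [0,0,32,0,0,0,5],
    [0,0,34,0,0,0,5],
    [0,0,35,0,0,0,5],
    [0,0,36,0,0,0,5],
    [0,0,37,0,0,0,5],
  ],
)

```text
t: 32.95
ee_pos: [679.8, -38.9, 110.5]
orientation: [-3.138, 0.001, 1.509]
force: [-4.6, 0.2, 8.8]
finger_gap: 11.2
```

>>> send_rows(
  commands=[
    [0,0,0,0,0,0,20],
    [0,0,0,0,0,0,40],
    [0,0,0,0,0,0,40],
    [0,0,0,0,0,0,40],
    [0,0,-15,0,0,0,40],
    [0,0,-40,0,0,0,40],
    [0,0,-80,0,0,0,40],
    [0,0,-115,0,0,0,40],
  ],
)

```text
t: 33.62
ee_pos: [680.1, -38.7, 227.8]
orientation: [-3.139, 0.0, 1.509]
force: [0.4, 0.4, -0.4]
finger_gap: 40.1
```

```bash
python3 m.py 450 -250 260 1.511;python3 -c "
from h import *
cv2.imwrite('pics/s16.png',r.camera('scene')[:,:,::-1])"
```

```text
t 33.62 [680.07 -38.66 227.85] [-3.14  0.    1.51] gap 40.1 F [ 0.36  0.36 -0.35]
REL [-225.1 -216.8  -31.4] [-0.  0. -0.]
```

View pics/s16.png

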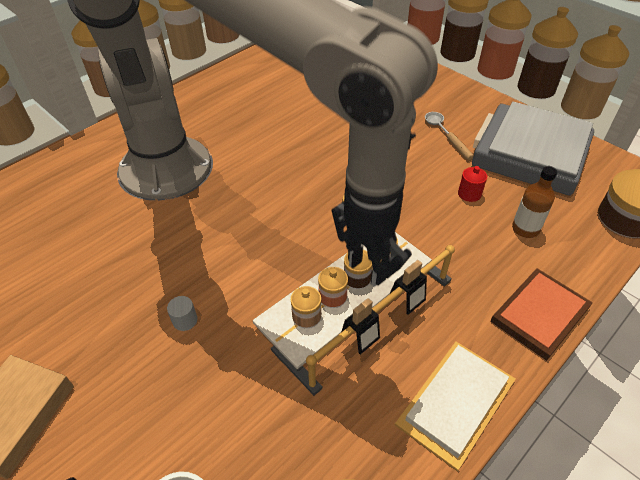

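Move clear and make the final check.

>>> send_rows(
  commands=[
    [-225,-217,-30,0,0,0,40],
    [-225,-217,-30,0,0,0,40],
    [-225,-217,-30,0,0,0,40],
    [-225,-217,-30,0,0,0,40],
    [-225,-217,-30,0,0,0,40],
    [-225,-217,-30,0,0,0,40],
    [-225,-217,-30,0,0,0,40],
    [-225,-217,-30,0,0,0,40],
  ],
)

```text
t: 34.33
ee_pos: [449.8, -253.6, 265.8]
orientation: [3.131, 0.003, 1.502]
force: [-0.5, 0.5, -0.9]
finger_gap: 39.9
```

>>> send_rows(
  commands=[
    [-60,-10,0,0,0,0,40],
    [-120,-20,0,0,0,0,40],
    [-160,-20,0,0,0,0,40],
    [-200,-20,0,0,0,0,40],
    [-200,-20,0,0,0,0,40],
    [-200,-20,0,0,0,0,40],
    [-200,-20,0,0,0,0,40],
  ],
)

```text
t: 34.92
ee_pos: [414.8, -454.4, 266.4]
orientation: [3.131, 0.003, 1.497]
force: [0.7, 1.0, -0.5]
finger_gap: 40.0
```

```bash
python3 -c "
from h import *
s=r.camera('scene')[:,:,::-1];t=r.camera('top')[:,:,::-1]
cv2.imwrite('pics/s17.png',s);cv2.imwrite('pics/t17.png',t)
cv2.imwrite('pics/t17c.png',cv2.resize(t[110:260,225:445],None,fx=3.6,fy=3.6,interpolation=cv2.INTER_CUBIC))
print(r.get_obs()['t'],r.get_obs()['ee_pos'])"
```

```text
35.0167 [ 416.95 -450.59  266.81]
```

View pics/s17.png

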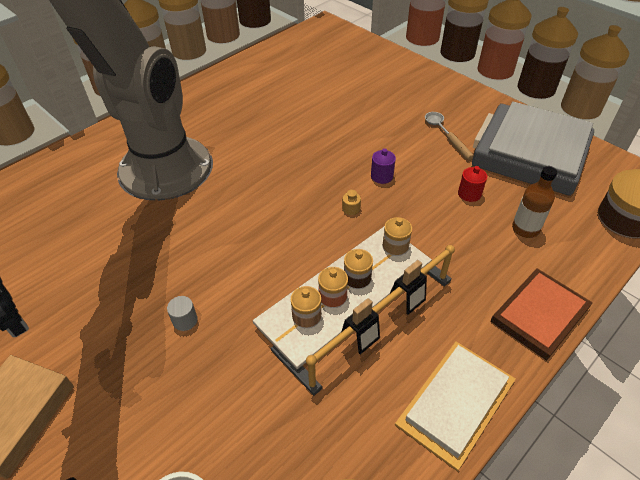

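View pics/t17c.png

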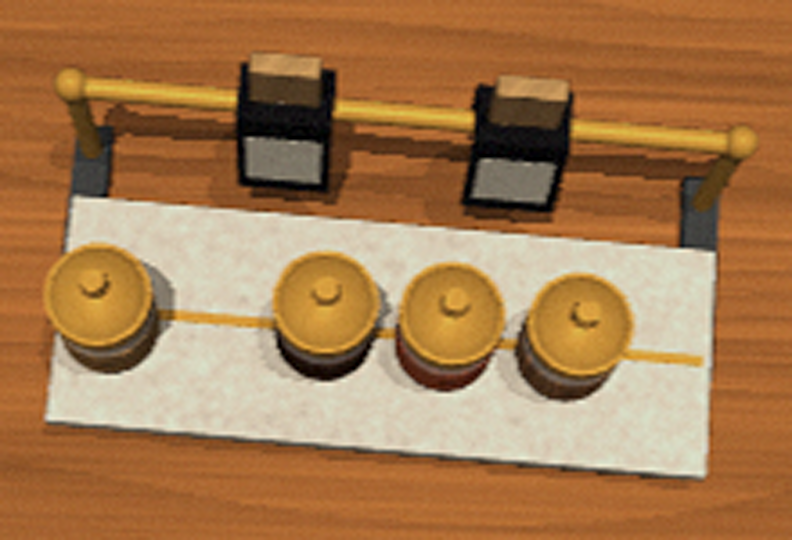

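View pics/t17.png

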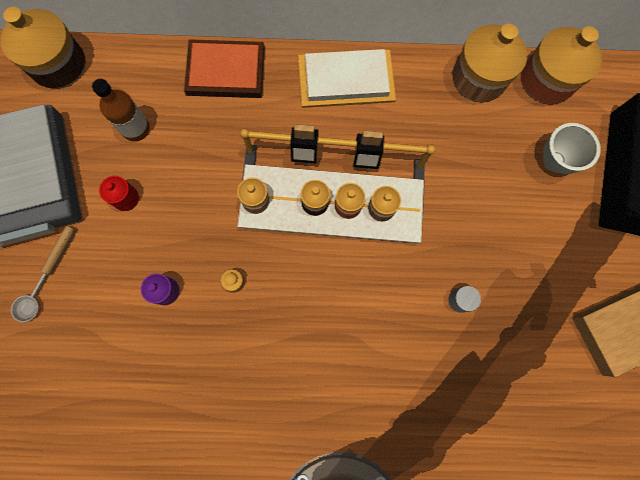

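```bash
python3 -c "
from h import *
T,S=cam('top'),cam('scene');c,s=np.cos(YAW),np.sin(YAW)
f=lambda x,y:(x/3.6+225,y/3.6+110)
for l,k in [((99,295),(95,282)),((326,302),(326,289)),((450,315),(455,300)),((580,323),(587,311))]:
  for p,z in((l,87),(k,108)):
    w=onz(T,f(*p),z)[:2];q=w-O;print(w,'disp',c*q[0]+s*q[1],-s*q[0]+c*q[1])
print('scene B',tri(T,f(95,282),S,(398,221)))"
python3 m.py 590 178 230 1.511
```

```text
[580.84 177.43] disp -8.621501002525637 149.17947091954036
[580.97 176.85] disp -8.458206685671492 148.61345952790802
[580.43  60.78] disp -2.0347650235385726 32.7203892456593
[580.64  61.02] disp -1.840556456469924 32.96635467975915
[575.29  -3.16] disp -3.331486777624572 -31.413376842306675
[576.74  -3.89] disp -1.8404454642310846 -32.05605769642757
[572.91 -70.19] disp -1.6845593220689166 -98.46562043934316
[572.88 -70.32] disp -1.706725316717061 -98.60409582067366
scene B (array([581.52, 176.69, 104.59]), np.float64(1.6077427709595824))
t 35.02 [ 416.95 -450.59  266.81] [3.13 0.   1.5 ] gap 39.9 F [ 0.1   0.58 -0.74]
REL [638.9 130.1  36.6] [ 0.01  0.   -0.01]
```

>>> send_rows(
  commands=[
    [639,130,30,0.01,0,0,60],
    [639,130,30,0.01,0,0,72],
    [639,130,30,0.01,0,0,72],
    [639,130,30,0.01,0,0,72],
    [639,130,30,0.01,0,0,72],
    [639,130,30,0.01,0,0,72],
    [639,130,30,0.01,0,0,72],
    [639,130,30,0.01,0,0,72],
  ],
)

```text
t: 35.68
ee_pos: [504.6, -126.5, 252.0]
orientation: [3.139, 0.004, 1.507]
force: [1.7, -0.5, -0.2]
finger_gap: 72.2
```

```bash
python3 m.py 583 178 190 1.511
```

```text
t 35.68 [ 504.58 -126.48  252.01] [3.14 0.   1.51] gap 72.2 F [ 1.67 -0.5  -0.21]
REL [309.1  58.8  60.9] [ 0.  0. -0.]
```

>>> send_rows(
  commands=[
    [309,59,55,0,0,0,72],
    [309,59,55,0,0,0,72],
    [309,59,55,0,0,0,72],
    [309,59,55,0,0,0,72],
    [309,59,55,0,0,0,72],
    [309,59,55,0,0,0,72],
    [309,59,55,0,0,0,72],
    [309,59,55,0,0,0,72],
  ],
)

```text
t: 36.35
ee_pos: [581.6, 184.2, 196.5]
orientation: [3.138, 0.002, 1.514]
force: [0.0, -0.2, 0.6]
finger_gap: 72.0
```

>>> send_rows(
  commands=[
    [0,0,0,0,0,0,72],
    [0,0,0,0,0,0,72],
    [0,0,0,0,0,0,72],
  ],
)

```text
t: 36.6
ee_pos: [580.7, 184.8, 197.1]
orientation: [3.138, 0.003, 1.516]
force: [-0.2, -0.7, 0.2]
finger_gap: 71.9
```

```bash
python3 m.py 583 178 55 1.511; python3 -c "
from h import *
c=cam('wrist');im=r.camera('wrist');cv2.imwrite('pics/w18.png',im[:,:,::-1]);print(proj(c,(583,178,87)))
"
```

```text
t 36.60 [580.69 184.8  197.06] [3.14 0.   1.52] gap 71.9 F [-0.25 -0.73  0.2 ]
REL [ -6.2   2.1 142.1] [0.   0.   0.01]
[328.72 238.37]
```

View pics/w18.png

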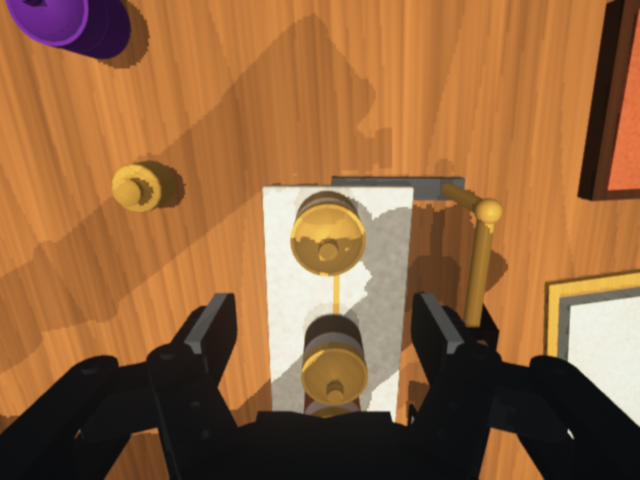

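>>> send_rows(
  commands=[
    [-6,2,20,0,0,0.005,72],
    [-6,2,55,0,0,0.005,72],
    [-6,2,90,0,0,0.005,72],
    [-6,2,115,0,0,0.005,72],
    [-6,2,130,0,0,0.005,72],
    [-6,2,138,0,0,0.005,72],
    [-6,2,141,0,0,0.005,72],
    [-6,2,141,0,0,0.005,72],
  ],
)

```text
t: 37.32
ee_pos: [584.1, 176.1, 56.7]
orientation: [3.136, 0.003, 1.508]
force: [0.5, 0.7, -0.2]
finger_gap: 72.1
```

```bash
python3 m.py 583 178 55 1.511
```

```text
t 37.32 [584.14 176.11  56.7 ] [3.14 0.   1.51] gap 72.1 F [ 0.46  0.7  -0.22]
REL [ 1.8 -1.3  1.7] [ 0.01  0.   -0.  ]
```

>>> send_rows(
  commands=[
    [2,-1,1,0,0,0,65],
    [2,-1,1,0,0,0,45],
    [2,-1,1,0,0,0,45],
    [2,-1,1,0,0,0,45],
    [2,-1,1,0,0,0,45],
    [2,-1,1,0,0,0,45],
    [2,-1,1,0,0,0,45],
    [2,-1,1,0,0,0,45],
  ],
)

```text
t: 37.98
ee_pos: [584.2, 179.1, 57.8]
orientation: [3.134, 0.003, 1.508]
force: [-0.9, 0.7, 6.0]
finger_gap: 53.5
```

>>> send_rows(
  commands=[
    [0,0,-5,0,0,0,45],
    [0,0,-12,0,0,0,45],
    [0,0,-15,0,0,0,45],
    [0,0,-15,0,0,0,45],
  ],
)

```text
t: 38.32
ee_pos: [584.8, 179.5, 74.0]
orientation: [3.132, 0.002, 1.508]
force: [0.2, -0.9, -2.3]
finger_gap: 53.2
```

```bash
python3 m.py 586.6 130 70 1.511
```

```text
t 38.32 [584.8  179.47  74.  ] [3.13 0.   1.51] gap 53.2 F [ 0.22 -0.88 -2.26]
REL [-49.3   4.9   4.1] [ 0.01  0.   -0.  ]
```

>>> send_rows(
  commands=[
    [-12,1,0,0.008,0,0,45],
    [-24,2,0,0.008,0,0,45],
    [-36,4,0,0.008,0,0,45],
    [-44,4,0,0.008,0,0,45],
    [-47,4,0,0.008,0,0,45],
    [-48,4,0,0.008,0,0,45],
    [-48,4,0,0.008,0,0,45],
    [-48,4,0,0.008,0,0,45],
  ],
)

```text
t: 38.98
ee_pos: [585.6, 132.0, 74.2]
orientation: [3.14, 0.001, 1.509]
force: [-0.0, 0.9, -2.8]
finger_gap: 53.3
```

```bash
python3 m.py 586.6 131 59 1.511
```

```text
t 38.98 [585.64 132.02  74.21] [3.14 0.   1.51] gap 53.3 F [-0.04  0.93 -2.81]
REL [-0.9  1.  15.2] [ 0.  0. -0.]
```

>>> send_rows(
  commands=[
    [-1,1,6,0,0,0,45],
    [-1,1,11,0,0,0,45],
    [-1,1,13,0,0,0,45],
    [-1,1,14,0,0,0,45],
    [-1,1,15,0,0,0,45],
    [-1,1,16,0,0,0,45],
    [-1,1,17,0,0,0,45],
    [-1,1,18,0,0,0,45],
  ],
)

```text
t: 39.65
ee_pos: [586.6, 131.3, 57.8]
orientation: [3.14, 0.002, 1.509]
force: [-5.0, -1.7, 14.2]
finger_gap: 53.3
```

>>> send_rows(
  commands=[
    [0,0,-1,0,0,0,45],
    [0,0,-1,0,0,0,75],
    [0,0,-1,0,0,0,75],
    [0,0,-1,0,0,0,75],
    [0,0,-1,0,0,0,75],
    [0,0,-30,0,0,0,75],
    [0,0,-70,0,0,0,75],
    [0,0,-110,0,0,0,75],
  ],
)

```text
t: 40.32
ee_pos: [585.3, 131.2, 167.9]
orientation: [-3.14, 0.002, 1.509]
force: [0.3, 0.4, 0.7]
finger_gap: 75.0
```

>>> send_rows(
  commands=[
    [0,-40,-60,0,0,0,75],
    [0,-80,-90,0,0,0,75],
    [0,-120,-90,0,0,0,75],
    [-40,-130,-90,0,0,0,75],
    [-80,-130,-90,0,0,0,75],
    [-120,-130,-90,0,0,0,75],
    [-160,-130,-90,0,0,0,75],
    [-200,-130,-90,0,0,0,75],
  ],
)

```text
t: 40.98
ee_pos: [443.0, -57.0, 259.1]
orientation: [3.141, 0.004, 1.51]
force: [1.6, 0.3, 0.3]
finger_gap: 75.0
```

>>> send_rows(
  commands=[
    [-40,0,0,0,0,0,75],
    [-80,0,0,0,0,0,75],
    [-120,0,0,0,0,0,75],
    [-160,0,0,0,0,0,75],
    [-200,0,0,0,0,0,75],
    [-240,0,0,0,0,0,75],
    [-280,0,0,0,0,0,75],
    [-320,0,0,0,0,0,75],
  ],
)

```text
t: 41.65
ee_pos: [422.9, -378.3, 260.4]
orientation: [3.141, 0.004, 1.51]
force: [1.4, -0.2, -0.3]
finger_gap: 75.2
```

>>> send_rows(
  commands=[
    [0,0,0,0,0,0,75],
    [0,0,0,0,0,0,75],
    [0,0,0,0,0,0,75],
    [0,0,0,0,0,0,75],
  ],
)

```text
t: 41.98
ee_pos: [423.6, -376.4, 260.4]
orientation: [3.141, 0.004, 1.512]
force: [-0.7, -0.7, 0.0]
finger_gap: 75.0
```

```bash
python3 -c "
from h import *
s=r.camera('scene')[:,:,::-1];t=r.camera('top')[:,:,::-1]
cv2.imwrite('pics/s19.png',s);cv2.imwrite('pics/t19.png',t)
cv2.imwrite('pics/t19c.png',cv2.resize(t[110:260,225:445],None,fx=3.6,fy=3.6,interpolation=cv2.INTER_CUBIC))
print(r.get_obs()['t'],r.get_obs()['ee_pos'])"
```

```text
42.0833 [ 423.64 -376.48  260.63]
```

View pics/s19.png

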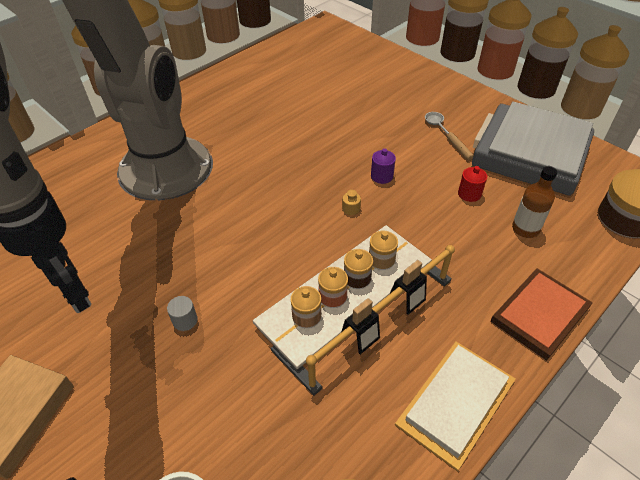

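View pics/t19c.png

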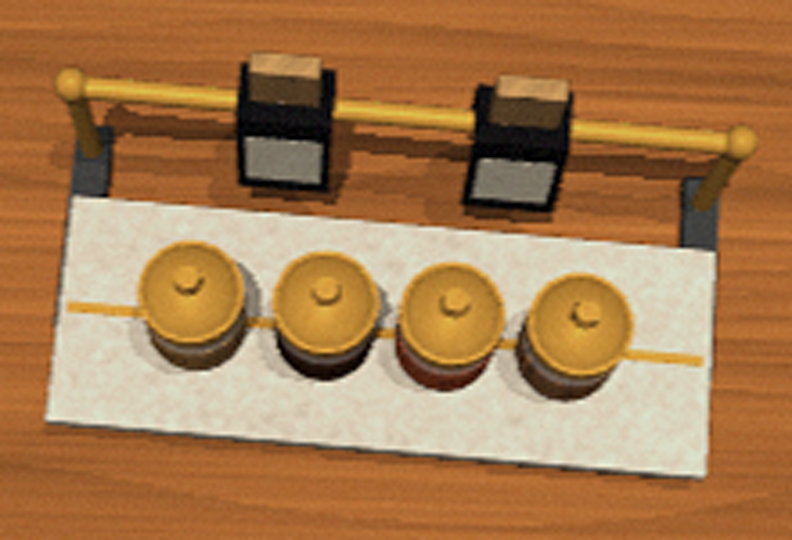

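```bash
python3 -c "
from h import *
T=cam('top');c,s=np.cos(YAW),np.sin(YAW);f=lambda x,y:(x/3.6+225,y/3.6+110)
for p in [(191,291),(326,302),(450,315),(580,323)]:
  q=onz(T,f(*p),87)[:2]-O;print(c*q[0]+s*q[1],-s*q[0]+c*q[1])
print(r.hand_in())"
```

```text
-2.3069846014696447 102.39582414058816
-2.0347650235385726 32.7203892456593
-3.331486777624572 -31.413376842306675
-1.6845593220689166 -98.46562043934316
the job is handed in; nothing more can be done
None
```

I stood the four brass-lidded jars that were on the counter in a row along the brass strip. Both black label holders then went over the rail. I handed the job in at about 42 s; it reports no verdict.

- **Jar knocked aside:** While I was hanging the holders, the leftmost jar was pushed about 46 mm along the shelf. I picked it up and put it back.
- **Jars, last check:** In the final top view all four looked upright, with centres within about 4 mm of the strip. Centre-to-centre spacing was 64 to 70 mm, against a limit of 84 mm.
- **Holders, last check:** Both straddle the bar, seated and square by eye. I put them about 60 mm either side of the rail's middle.
- **Bystanders:** The tin, the scale weight and the purple and red look-alike jars look unmoved in the pictures.
- **Disagreements:** The wrist and top cameras differed by up to about 4 mm on positions. The rail measured 2 to 3 mm beyond where the shelf position put it, so I hung the holders at the measured place.

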